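# Put the sharpened wad punches back in the bench rack

## Task

The four wad punches are back from sharpening in the grey carrier. Put each one into the hole of its own size in the wooden bench rack, smallest punch in the smallest hole and so on up, so that it hangs upright with its collar flat on the block. Do not drop or knock over a punch, as the edges are fresh, and leave the sanding block and the thread spool where they are.

Things in the scene. Friction and masses are not known exactly. Their poses are not given: they have to be found in the camera images.
- punch_1: smallest of 4 steel wad punches (0.11 kg +-20 %), 104 mm tall, edge down. Origin: bottom centre, z up. Tapered nose, 8 mm across at the edge, 16 mm at 36 mm up; round collar 36 mm across, 40 to 48 mm up; above it the round shank to grasp, 16 mm across. Starts hanging by its collar in a black block of the grey carrier, in a straight row, 76 mm apart, any order
- punch_2: second smallest of 4 steel wad punches (0.19 kg +-20 %), 108 mm tall, edge down. Origin: bottom centre, z up. Tapered nose, 14 mm across at the edge, 24 mm at 36 mm up; round collar 44 mm across, 40 to 48 mm up; above it the round shank to grasp, 20 mm across. Starts hanging by its collar in a black block of the grey carrier, in a straight row, 76 mm apart, any order
- punch_3: second largest of 4 steel wad punches (0.3 kg +-20 %), 112 mm tall, edge down. Origin: bottom centre, z up. Tapered nose, 20 mm across at the edge, 32 mm at 36 mm up; round collar 52 mm across, 40 to 48 mm up; above it the round shank to grasp, 24 mm across. Starts hanging by its collar in a black block of the grey carrier, in a straight row, 76 mm apart, any order
- punch_4: largest of 4 steel wad punches (0.42 kg +-20 %), 116 mm tall, edge down. Origin: bottom centre, z up. Tapered nose, 26 mm across at the edge, 40 mm at 36 mm up; round collar 60 mm across, 40 to 48 mm up; above it the round shank to grasp, 28 mm across. Starts hanging by its collar in a black block of the grey carrier, in a straight row, 76 mm apart, any order
- home_1: fixed pale wooden block of the bench rack, 72 x 72 x 50 mm, with the smallest upright hole, 22 mm across (its rim just eased), right through; for punch_1. Origin: centre of its underside, on the hole's axis; z up, y along the row. Top 50 mm above the origin; the seated punch's origin is 10 mm above the block's. Four blocks in a straight row, 76 mm apart, any order
- home_2: fixed pale wooden block of the bench rack, 72 x 72 x 50 mm, with the second smallest upright hole, 30 mm across (its rim just eased), right through; for punch_2. Origin: centre of its underside, on the hole's axis; z up, y along the row. Top 50 mm above the origin; the seated punch's origin is 10 mm above the block's. Four blocks in a straight row, 76 mm apart, any order
- home_3: fixed pale wooden block of the bench rack, 72 x 72 x 50 mm, with the second largest upright hole, 38 mm across (its rim just eased), right through; for punch_3. Origin: centre of its underside, on the hole's axis; z up, y along the row. Top 50 mm above the origin; the seated punch's origin is 10 mm above the block's. Four blocks in a straight row, 76 mm apart, any order
- home_4: fixed pale wooden block of the bench rack, 72 x 72 x 50 mm, with the largest upright hole, 46 mm across (its rim just eased), right through; for punch_4. Origin: centre of its underside, on the hole's axis; z up, y along the row. Top 50 mm above the origin; the seated punch's origin is 10 mm above the block's. Four blocks in a straight row, 76 mm apart, any order
- sanding_block: small wooden sanding block with a thin dark sole, 63 x 110 x 30 mm, lying to the right of the racks; a bystander. Origin: centre of its underside
- spool: wooden spool of red thread, 50 mm across and 60 mm tall, standing to the left of the racks; a bystander. Origin: centre of its underside
Not all that is in view belongs to the job. What is shaped like the punch_1 but blue is not meant.

How it is judged (in metres and radians):
At the end, for the whole second after the job is handed in: Each punch hangs in the block with its own size of hole: within 6 mm of the hole's axis, collar seated (height within 3 mm), within 0.1 rad of upright, released and at rest (horizontal distance between punch_1 and home_1 below 0.006 m and z of punch_1 in the frame of home_1 between 0.007 and 0.013 m and angle between each of punch_1, punch_2, punch_3, punch_4's own z axis and vertical below 0.1 rad and linear speed of each of punch_1, punch_2, punch_3, punch_4 below 0.02 m/s and angular speed of each of punch_1, punch_2, punch_3, punch_4 below 0.2 rad/s and horizontal distance between punch_2 and home_2 below 0.006 m and z of punch_2 in the frame of home_2 between 0.007 and 0.013 m and horizontal distance between punch_3 and home_3 below 0.006 m and z of punch_3 in the frame of home_3 between 0.007 and 0.013 m and horizontal distance between punch_4 and home_4 below 0.006 m and z of punch_4 in the frame of home_4 between 0.007 and 0.013 m); the robot touches nothing.
It fails at once if a punch is dropped on the bench: its edge lower than the rack floors (height (world z) of any of punch_1, punch_2, punch_3, punch_4 below 0.006 m).
It fails at once if a punch is knocked over: tilted more than 50 degrees (angle between any of punch_1, punch_2, punch_3, punch_4's own z axis and vertical above 0.87 rad).
It fails at once if the sanding block is shifted more than 20 mm or tipped (distance of sanding_block from where it was at the start of the episode above 0.02 m or angle between sanding_block's own z axis and vertical above 0.3 rad).
It fails at once if the thread spool is shifted more than 20 mm or tipped (distance of spool from where it was at the start of the episode above 0.02 m or angle between spool's own z axis and vertical above 0.3 rad).
It also fails if it takes over 109 s, if anything falls off the work surface, if the arm or the gripper's body presses on something with over 40 N, if the wrist force passes 120 N, or if a joint passes its speed limit or range.

## Robot

A 6-joint arm with a two-finger parallel gripper is mounted at the origin on a cart in front of the work surface, level with it; the furniture and walls round the work are solid. World frame = base frame: x ahead of the robot, y to its left, z up, the work surface at z = 0. Lengths are in mm, angles in rad, forces in N, time in s.
With the tool pointing down it reaches from about 250 to 725 mm from the base axis. Payload 4 kg.
Tool frame: the origin (TCP) lies on the centre line of the jaws, within the pads' length; the fingertips stand 8 mm ahead of it and the grasp point (between the pads) lies 11 mm behind it; z points along the fingers, y is the direction in which the jaws open and shut (so a half turn about z gives the same grasp; the last joint's range is limited). The gripper opens to 85 mm and grips with 20 to 120 N. Pads are 22 mm wide; open, the fingers measure 114 mm over their backs; the gripper's body (76 mm by 85 mm) begins 54 mm behind the grasp point. The pads swing forward as they close: fully open they stand 13 mm farther back than shut.
Start: joints at [1.313, 0.241, 0.005, 1.335, 0, 1.571], TCP at [127.475, 483.477, 239.306] pointing down, gripper open.
Joint ranges: [-2.72, 2.72], [-1.05, 1.87], [-1.09, 1.28], [-1.99, 2.15], [-1.42, 1.44], [-3.14, 3.14]. Speed limits (rad/s): [2.79, 2.79, 3.14, 3.14, 3.14, 3.14].

## Interface

Orientations are given as a unit quaternion [x, y, z, w].
In Python, from workcell import robot, eyes, workorder, spotter gives the robot as it stands.
- The arm moves only by the tool servo_tool, never from a script. Its argument "targets" is a list of rows, each an object with "translation": the shift along the tool's x, y, z in m, a list of three; "turn": the turn about the tool's z in rad; "hand": the opening in per cent of the stroke, from 0 (shut) to 100 (fully open). In form: [{"translation": [dx, dy, dz], "turn": turn, "hand": hand}, ...]. A call has 1 to 8 rows; each row is the pose to reach, as a shift and turn from the pose measured when the call began, along the tool's axes at that moment; what a row does not reach only later rows make up. A row lasts 1/12 s, in which the tool goes at most 41.7 mm and 7.16 degrees, less where a joint would pass 70% of its speed; a pose out of reach is approached as far as the arm can. A call with a gripper value outside its range is refused whole. The fingers move at their own pace and stop on an object; "squeeze" is the grip in N (left out, the last holds). Time passes only in rows, so rows that repeat a pose let the fingers close. It gives the time, the measured TCP pose, the force and the opening at its end, in the units of the state.
- robot.sense(): the state, without advancing time (a new reading comes with each control period).
- eyes.get_image(name): name is "scene" or "side" or "wrist"; returns (picture, depth): 400x640x3 uint8, blue, green, red; 400x640 float32, mm along the optical axis (not along the pixel's ray), 0 where there is no reading.
- eyes.get_calibration(name): a dict with "camera_matrix" (3x3 intrinsics, pixels), "xyz" and "orientation" of the camera in the world; the wrist camera has in their place "hand_eye" (4x4, takes a point from camera to tool coordinates, whose origin is the TCP and whose axes are the flange's). Camera axes: x right, y down, z forward; pixel columns grow to the right and rows downward; lengths in mm; the calibration is good to about 2 mm. A picture is of the moment at which its call begins: read the wrist's pose just before it. get_calibration takes no time and is no camera call.
- workorder.sign_off(): hands the job in, once; it reports no verdict.
Trained networks look in the newest picture that a camera, given by its name, has taken for a name from the list of things; names that differ only in an ending like _2 or _b are one class to them, and where a whole thing is asked for, a point or a joint stands for the part that bears it (a point fixed in the world has none). Each returns a list of dicts, best first, with "conf" (0 to 1); they miss things now and then, are a little off and sometimes report something else, mostly with a low value. They report only what shows in the picture. A call takes as long as a camera call. They do not tell look-alikes from the thing itself.
- spotter.silhouettes(camera, query): "pixels" (400x640 bool, what is visible of it) and "xy" ([column, row] in pixels, amid what is visible of it).
- spotter.place_of(camera, query): "xy" ([column, row] in pixels: a listed point, or the origin of a listed thing).
The state is a dict: "time_s": time; "qpos": joint angles; "qd": joint speeds; "effort": joint torques, N m; "ee_pos": TCP position; "eef_rot": TCP orientation; "force": force on the tool from outside, world axes, zero at the start; "wrist_torque": the same for the moment, N m; "gripper_width": finger opening in mm.
Only numpy, scipy, OpenCV 4.12 (cv2) and the standard library are available. Lean on these libraries where they do the work, as an engineer would, in place of code of your own. Each camera call takes 0.05 s, during which the arm holds its last target.

## Working session

There is one attempt and no reset: what is moved stays moved. The work goes in short steps, Python scripts to look and compute and a tool call to move; the robot and the scene stay as the last step left them, time stands still between calls to the robot, and variables do not carry over. Pictures are saved under pics/ and viewed, and the job is handed in when it is done.

Besides the shell and the picture viewer there is one more tool, called after "Emit:" as a command line: name --argument value ..., lists and objects as JSON in quotes. servo_tool: Moves the arm, as the interface text tells. Its arguments: {"type":"object","properties":{"targets":{"type":"array"},"squeeze":{"type":"number"}},"required":["targets"]}

```bash
ls; mkdir -p pics
python3 - <<'E'
from workcell import robot, eyes, workorder, spotter
import cv2
s=robot.sense();print(s)
for n in ["scene","side","wrist"]:
    p,d=eyes.get_image(n);cv2.imwrite(f"pics/a_{n}.png",p);print(n,eyes.get_calibration(n))
E
```

```text
pics
{'time_s': 0.0, 'qpos': array([1.31298257e+00, 2.41431568e-01, 3.74567415e-03, 1.33518868e+00,
       3.05737701e-05, 1.57079843e+00]), 'qd': array([-1.15442879e-04,  4.31809126e-05, -2.58615630e-04,  2.56940836e-03,
        4.52982608e-04,  6.68793659e-04]), 'effort': array([ 4.39166979e-05, -3.72319150e+01,  2.52406830e+01,  1.68827490e-02,
        1.19549636e-04, -8.29203884e-06]), 'ee_pos': array([127.32163354, 482.89608938, 238.41183047]), 'eef_rot': array([ 1.28551158e-01,  9.91702334e-01, -1.02853541e-03, -1.48738261e-04]), 'force': array([-0.66831857,  0.0558599 , -0.61379214]), 'wrist_torque': array([-0.00875014,  0.06527949, -0.03969351]), 'gripper_width': 85.17678017496176}
scene {'camera_matrix': array([[457.38812909,   0.        , 324.5907225 ],
       [  0.        , 457.38812909, 203.62242803],
       [  0.        ,   0.        ,   1.        ]]), 'xyz': array([-66.99856951, 954.88963323, 583.64258879]), 'orientation': array([-0.23850017,  0.80947789, -0.51694242,  0.1436445 ])}
side {'camera_matrix': array([[387.04028299,   0.        , 321.55703179],
       [  0.        , 387.04028299, 195.31446074],
       [  0.        ,   0.        ,   1.        ]]), 'xyz': array([982.17498517,  14.38734285, 874.07533432]), 'orientation': array([ 0.68815056,  0.68485311, -0.1701578 , -0.16873456])}
wrist {'camera_matrix': array([[341.02126296,   0.        , 320.03741275],
       [  0.        , 341.02126296, 191.52155685],
       [  0.        ,   0.        ,   1.        ]]), 'hand_eye': array([[ 4.20522994e-04, -9.62645164e-01, -2.70765786e-01,
         6.77280181e+01],
       [ 9.99999848e-01,  5.00994296e-04, -2.28082016e-04,
         9.46067387e-02],
       [ 3.55214164e-04, -2.70765649e-01,  9.62645229e-01,
        -1.34878771e+02],
       [ 0.00000000e+00,  0.00000000e+00,  0.00000000e+00,
         1.00000000e+00]])}
```

View pics/a_scene.png

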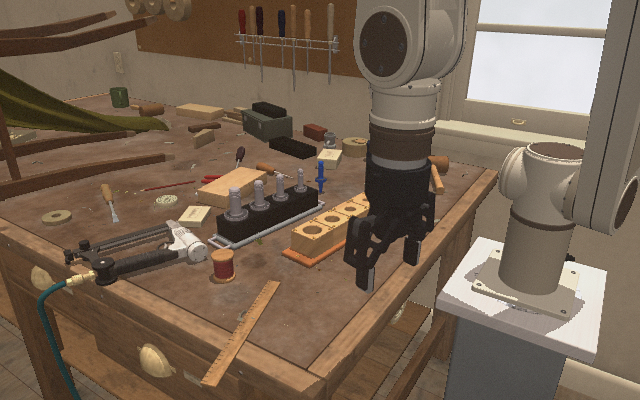

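View pics/a_side.png

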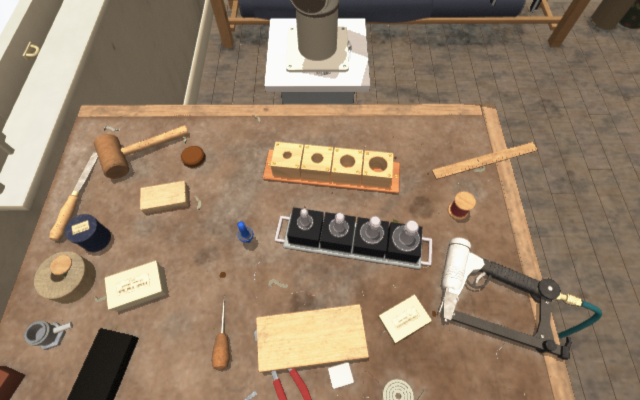

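View pics/a_wrist.png

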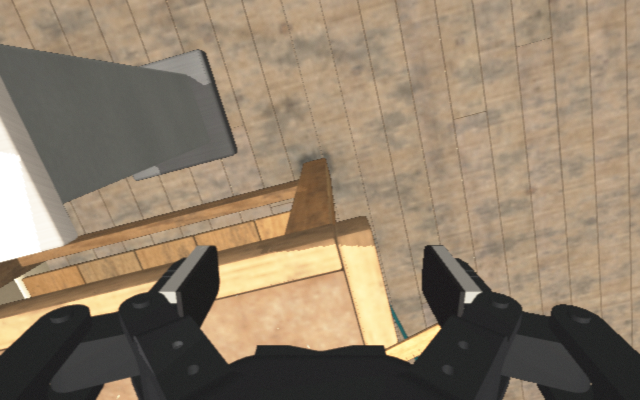

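The side view shows the rack with holes at about (288,155), (317,158), (348,161) and (378,163). The carrier punches are at (305,215), (339,220), (375,227) and (408,232). Both rows run small to large from left to right. The blue decoy is at (243,230). Next I measure.

```bash
cat > h.py <<'E'
from workcell import robot, eyes, workorder, spotter
import cv2, numpy as np
from scipy.spatial.transform import Rotation as R
np.set_printoptions(precision=1,suppress=True)
def pose(cam,s=None):
    c=eyes.get_calibration(cam);K=c["camera_matrix"]
    if cam!="wrist": return K,R.from_quat(c["orientation"]).as_matrix(),np.array(c["xyz"])
    H=c["hand_eye"];Rt=R.from_quat(s["eef_rot"]).as_matrix()
    return K,Rt@H[:3,:3],Rt@H[:3,3]+s["ee_pos"]
def ray(P,xy):
    K,Rc,t=P;return Rc@np.linalg.inv(K)@np.array([xy[0],xy[1],1.]),t
def atz(P,xy,z):
    d,t=ray(P,xy);return t+d*(z-t[2])/d[2]
def proj(P,X):
    K,Rc,t=P;c=Rc.T@(np.asarray(X,float)-t);c=K@c;return c[:2]/c[2]
def cloud(P,D):
    K,Rc,t=P;h,w=D.shape;u,v=np.meshgrid(np.arange(w),np.arange(h))
    r=np.stack([u,v,np.ones_like(u)],-1).reshape(-1,3)@np.linalg.inv(K).T
    X=(r*D.reshape(-1,1))@Rc.T+t
    X[D.reshape(-1)==0]=np.nan
    return X.reshape(h,w,3)
def tri(rays):
    A=np.zeros((3,3));b=np.zeros(3)
    for d,t in rays:
        d=d/np.linalg.norm(d);M=np.eye(3)-np.outer(d,d);A+=M;b+=M@t
    return np.linalg.solve(A,b)
E
python3 - <<'E'
from h import *
for cam in ["side","scene"]:
    p,d=eyes.get_image(cam);P=pose(cam);X=cloud(P,d)
    np.save(f"pics/{cam}.npy",X)
    for q in ["punch_1","home_1"]:
        for r in spotter.place_of(cam,q): print(cam,q,round(r["conf"],2),np.array(r["xy"]),atz(P,r["xy"],20 if q[0]=='p' else 8))
        if cam=="side":
          for r in spotter.silhouettes(cam,q):
            m=r["pixels"];Y=X[m];Y=Y[~np.isnan(Y[:,0])];z=np.percentile(Y[:,2],97) if len(Y) else 0
            T=Y[Y[:,2]>z-8] if len(Y) else Y
            print("  sil",round(r["conf"],2),r["xy"],m.sum(),"top z",z,"top c",np.median(T,0) if len(T) else 0,np.ptp(T,0) if len(T) else 0)
E
```

```text
side punch_1 0.95 [402.8 243.9] [662.6 202.9  20. ]
side punch_1 0.89 [372.2 238.2] [648.  132.4  20. ]
side punch_1 0.75 [301.8 230. ] [626.2 -33.8  20. ]
side punch_1 0.7 [247.4 242.4] [ 656.9 -160.8   20. ]
side punch_1 0.57 [339.3 238.1] [647.3  54.9  20. ]
  sil 0.84 [340.0, 228.5] 348 top z 130.91589053773188 top c [642.1  50.3 129.2] [17.5 17.3  9.3]
  sil 0.63 [371.2, 230.2] 449 top z 135.14990459985552 top c [655.8 123.6 133.8] [20.2 20.5  9.9]
  sil 0.58 [244.9, 234.5] 227 top z 104.32227091772452 top c [ 649.5 -161.   103. ] [11.5 12.7  8.6]
side home_1 0.91 [316.5 166.9] [442.4   0.6   8. ]
side home_1 0.67 [289.3 165.4] [437.3 -71.1   8. ]
side home_1 0.64 [378. 174.] [465.1 160.7   8. ]
side home_1 0.57 [347.8 169.9] [452.1  82.6   8. ]
  sil 0.93 [287.4, 160.8] 1042 top z 64.94663007032241 top c [442.3 -73.   62.3] [81.1 81.3  9.9]
  sil 0.85 [314.9, 162.2] 973 top z 64.73905417373373 top c [452.2   2.6  62.3] [79.5 77.5 10. ]
  sil 0.73 [345.8, 162.0] 988 top z 64.6393528048131 top c [461.4  76.4  62.2] [81.3 76.8 10.3]
  sil 0.57 [377.2, 165.7] 1015 top z 64.56603119968932 top c [470.7 153.   62. ] [79.5 76.2 10.3]
scene punch_1 0.87 [258.6 220. ] [661.1 121.   20. ]
scene punch_1 0.87 [238.  226.5] [681.7 179.5  20. ]
scene punch_1 0.62 [367.5 212.7] [438.1 -82.5  20. ]
scene punch_1 0.6 [319.5 194.9] [ 615.6 -109.9   20. ]
scene punch_1 0.52 [300.4 202.5] [632.1 -32.9  20. ]
scene punch_1 0.5 [284.6 215.2] [620.6  59.   20. ]
scene home_1 0.96 [353.7 224.4] [446.8 -19.7   8. ]
scene home_1 0.94 [311.5 249.3] [469.  152.5   8. ]
scene home_1 0.72 [331.4 239.7] [453.3  85.2   8. ]
```

Run:
```python
import cv2
a=cv2.imread("pics/a_side.png")[130:280,230:450];cv2.imwrite("pics/crop1.png",cv2.resize(a,None,fx=3.6,fy=3.6,interpolation=cv2.INTER_CUBIC))
```

```text
(no output)
```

View pics/crop1.png

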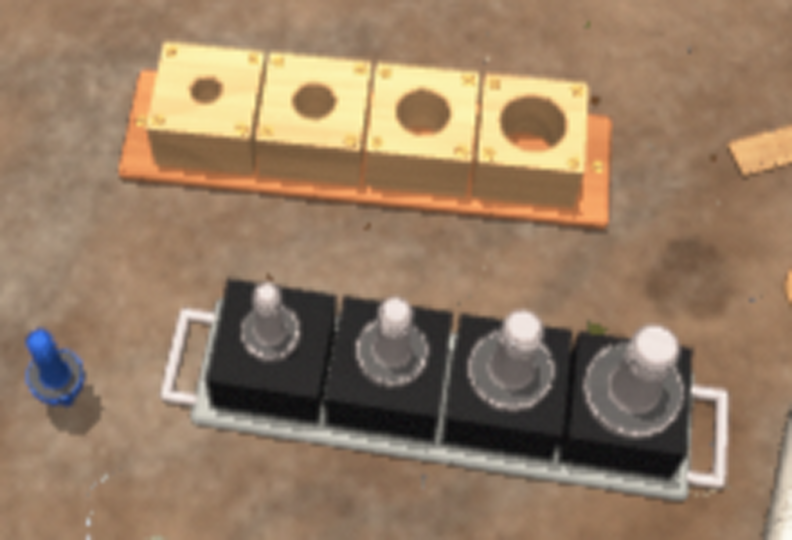

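The punch sizes and hole sizes follow the same order along y: punch_1/home_1 at the −y end, punch_4/home_4 at the +y end. I'm moving the wrist camera over the racks to measure precisely.

Emit:
servo_tool --targets '[{"translation": [-0.036, -0.019, -0.004], "turn": 0.12, "hand": 100}, {"translation": [-0.072, -0.038, -0.01], "turn": 0.24, "hand": 100}, {"translation": [-0.108, -0.057, -0.015], "turn": 0.36, "hand": 100}, {"translation": [-0.144, -0.076, -0.02], "turn": 0.48, "hand": 100}, {"translation": [-0.18, -0.095, -0.025], "turn": 0.6, "hand": 100}, {"translation": [-0.216, -0.114, -0.03], "turn": 0.72, "hand": 100}, {"translation": [-0.252, -0.133, -0.035], "turn": 0.84, "hand": 100}, {"translation": [-0.288, -0.152, -0.04], "turn": 0.96, "hand": 100}]'

```text
time_s: 1.22
ee_pos: [368.3, 261.5, 279.9]
eef_rot: [0.574, 0.819, 0.0, 0.0]
force: [1.1, 0.6, 0.5]
gripper_width: 85.4
```

```bash
cat >> h.py <<'E'
def delta(target,yang=None):
    """tool-frame shift (m) and turn to reach target TCP (mm) with tool y at yang (rad)"""
    s=robot.sense();M=R.from_quat(s["eef_rot"]).as_matrix()
    d=M.T@(np.array(target)-s["ee_pos"])/1000
    cur=np.arctan2(M[1,1],M[0,1])
    t=None if yang is None else -(yang-cur)
    print("t",round(s["time_s"],2),"tcp",s["ee_pos"],"yang",round(float(cur),4),"z",np.round(M[:,2],3),"F",s["force"],"w",round(float(s["gripper_width"]),1),"\n  shift",np.round(d,4),"turn",None if t is None else round(float(t),4))
E
python3 -c "
from h import *
delta([550,95,290],-0.125)"
```

```text
t 1.22 tcp [368.3 261.5 279.9] yang 0.3472 z [ 0.  0. -1.] F [1.1 0.6 0.5] w 85.4 
  shift [-0.2  0.1 -0. ] turn 0.4722
```

Emit:
servo_tool --targets '[{"translation": [-0.036, 0.019, -0.002], "turn": 0.1, "hand": 100}, {"translation": [-0.072, 0.038, -0.004], "turn": 0.2, "hand": 100}, {"translation": [-0.108, 0.057, -0.006], "turn": 0.3, "hand": 100}, {"translation": [-0.144, 0.076, -0.008], "turn": 0.4, "hand": 100}, {"translation": [-0.18, 0.095, -0.01], "turn": 0.472, "hand": 100}, {"translation": [-0.218, 0.114, -0.01], "turn": 0.472, "hand": 100}, {"translation": [-0.218, 0.114, -0.01], "turn": 0.472, "hand": 100}, {"translation": [-0.218, 0.114, -0.01], "turn": 0.472, "hand": 100}]'

```text
time_s: 1.88
ee_pos: [550.9, 93.3, 288.9]
eef_rot: [0.751, 0.66, -0.0, -0.0]
force: [-0.2, 0.2, -1.1]
gripper_width: 85.4
```

```bash
sed -i 's/d=M.T@(np.array(target)-s\["ee_pos"\])\/1000/d=M.T@(np.array(target)-s["ee_pos"])/; s/np.round(d,4)/"mm",d/' h.py
python3 - <<'E'
from h import *
s=robot.sense();p,d=eyes.get_image("wrist");cv2.imwrite("pics/w1.png",p);np.save("pics/w1d.npy",d);np.save("pics/w1s.npy",s,allow_pickle=True)
delta([550,20,290],-0.125)
P=pose("wrist",s);X=cloud(P,d)
for q in ["punch_1","home_1"]:
    for r in spotter.place_of("wrist",q): print(q,round(r["conf"],2),np.array(r["xy"]),atz(P,r["xy"],20 if q[0]=='p' else 12))
E
```

```text
t 1.93 tcp [549.8  94.5 289.2] yang -0.1267 z [-0.  0. -1.] F [-0.9  0.1 -0.2] w 85.4 
  shift mm [-73.9   9.6  -0.9] turn -0.0017
punch_1 0.95 [403.  120.2] [652.5 121.7  20. ]
punch_1 0.88 [396.7 183.5] [640.1  46.8  20. ]
punch_1 0.87 [390.7 238. ] [627.6 -24.1  20. ]
punch_1 0.79 [410.8  41. ] [666.3 205.6  20. ]
punch_1 0.59 [405.4 318.1] [ 639.  -145.3   20. ]
home_1 0.88 [248.8 172.6] [461.5  81.8  12. ]
home_1 0.78 [248.5 234.6] [446.    0.7  12. ]
home_1 0.73 [254.7 287.8] [440.  -77.2  12. ]
home_1 0.57 [244.4 115.1] [469.1 150.8  12. ]
```

View pics/w1.png

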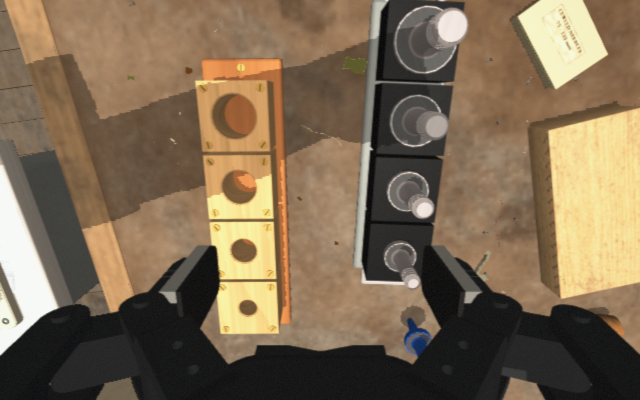

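Emit:
servo_tool --targets '[{"translation": [-0.01, -0.035, 0], "turn": 0, "hand": 100}, {"translation": [-0.015, -0.07, 0], "turn": 0, "hand": 100}, {"translation": [-0.015, -0.07, 0], "turn": 0, "hand": 100}, {"translation": [-0.015, -0.07, 0], "turn": 0, "hand": 100}]'

```text
time_s: 2.37
ee_pos: [475.0, 90.8, 290.5]
eef_rot: [0.749, 0.663, 0.0, -0.0]
force: [0.5, 0.4, 0.4]
gripper_width: 85.3
```

Run:
```python
from h import *
s=robot.sense();p,d=eyes.get_image("wrist");cv2.imwrite("pics/w2.png",p);np.save("pics/w2d.npy",d);np.save("pics/w2s.npy",s,allow_pickle=True)
for k in "12":
    s=np.load(f"pics/w{k}s.npy",allow_pickle=True).item();d=np.load(f"pics/w{k}d.npy");P=pose("wrist",s);X=cloud(P,d)
    print(k,s["ee_pos"])
    rowd=np.array([.125,.992])
    for i,(x,y) in enumerate([(627,-25),(641,49),(654,122),(665,198)]):
        r=np.hypot(X[...,0]-x,X[...,1]-y)
        m=(r<25)&(X[...,2]>110);Y=X[m];zt=np.percentile(Y[:,2],70);T=Y[abs(Y[:,2]-zt)<2]
        c,rad=cv2.minEnclosingCircle(T[:,:2].astype(np.float32))
        print("punch",i+1,"topz",zt,"top c",np.array(c),"rad",round(rad,1),"n",len(T))
        m=(r<45)&(X[...,2]>40)&(X[...,2]<85);Y=X[m]
        h,e=np.histogram(Y[:,2],bins=np.arange(40,86,1.5));print("   z hist",[(float(round(a,1)),int(b)) for a,b in zip(e,h) if b>40])
    for i,(x,y) in enumerate([(442,-73),(452,2),(461,76),(471,153)]):
        r=np.hypot(X[...,0]-x,X[...,1]-y);m=(r<34)&(X[...,2]>30)&(X[...,2]<85)
        zt=np.median(X[m][:,2]);print("home",i+1,"top z",zt)
        # hole: pixels not at top surface
        hole=((r<34)&(abs(X[...,2]-zt)>4)).astype(np.uint8)
        n,l,st,cc=cv2.connectedComponentsWithStats(hole)
        j=1+np.argmax(st[1:,4]);cs,_=cv2.findContours((l==j).astype(np.uint8),cv2.RETR_EXTERNAL,cv2.CHAIN_APPROX_NONE)
        W=np.array([atz(P,q[0],zt)[:2] for q in cs[0]])
        c,rad=cv2.minEnclosingCircle(W.astype(np.float32));(ec,ax,_)=cv2.fitEllipse(W.astype(np.float32))
        print("   hole",np.array(c),2*rad,"ell",np.array(ec),np.array(ax))
```

```text
1 [550.9  93.3 288.9]
punch 1 topz 125.58787375113697 top c [627.4 -26.1] rad 8.3 n 140
   z hist [(59.5, 100), (61.0, 1194), (62.5, 1051), (64.0, 51), (68.5, 53), (70.0, 281), (71.5, 104)]
punch 2 topz 129.94747119385931 top c [641.5  50.8] rad 9.2 n 264
   z hist [(53.5, 41), (58.0, 45), (59.5, 117), (61.0, 1393), (62.5, 1173), (64.0, 68), (68.5, 91), (70.0, 466), (71.5, 174), (73.0, 45)]
punch 3 topz 134.2206278279112 top c [654.3 124.2] rad 11.1 n 492
   z hist [(59.5, 135), (61.0, 1447), (62.5, 1103), (64.0, 67), (68.5, 136), (70.0, 746), (71.5, 282), (73.0, 49)]
punch 4 topz 138.28458576313585 top c [667.1 198.6] rad 13.1 n 881
   z hist [(59.5, 114), (61.0, 1169), (62.5, 936), (64.0, 67), (68.5, 260), (70.0, 1100), (71.5, 471), (73.0, 70)]
home 1 top z 62.19645418472098
   hole [442.4 -72.8] 21.4601993560791 ell [442.5 -72.7] [18.6 20.4]
home 2 top z 62.14827576265532
   hole [451.9   2.5] 29.264219284057617 ell [451.6   2.4] [27.  28.2]
home 3 top z 62.02630237989695
   hole [ 193.7 -170.1] 81.04883575439453 ell [ 186.2 -164.4] [38.8 80.8]
home 4 top z 61.89901122684381
   ho
[... 695 characters left out ...]

punch 4 topz 138.13714788050987 top c [666.2 198.1] rad 13.6 n 824
   z hist [(41.5, 41), (43.0, 44), (46.0, 50), (49.0, 48), (52.0, 42), (55.0, 55), (58.0, 50), (59.5, 95), (61.0, 885), (62.5, 778), (64.0, 71), (65.5, 47), (67.0, 46), (68.5, 222), (70.0, 1082), (71.5, 515), (73.0, 74)]
home 1 top z 62.24149870103824
   hole [442.  -72.8] 21.13681983947754 ell [442.  -72.7] [18.8 20.6]
home 2 top z 62.185368687649316
   hole [451.    2.3] 29.265380859375 ell [451.1   2.2] [27.2 28.2]
home 3 top z 62.163699873213034
   hole [ 400.6 -189.9] 202.51303100585938 ell [ 412.4 -182.7] [ 90.4 202.4]
home 4 top z 62.07443736416519
   hole [469.5 151.9] 45.320640563964844 ell [469.5 152. ] [44.4 44.4]
```

View pics/w2.png

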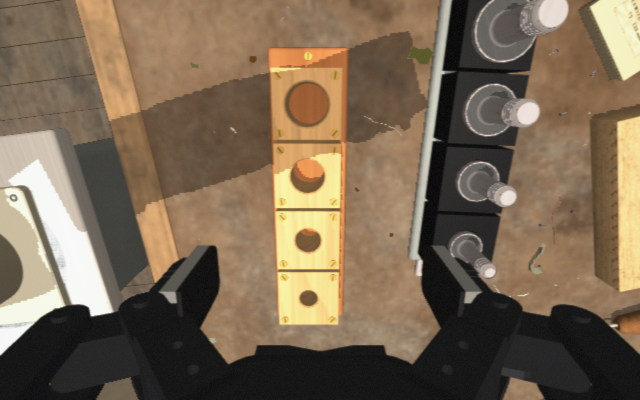

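Both wrist views agree to about 1 mm, and with the side camera. The seat heights match too: block tops are at about 62 mm and punch tops at 126/130/134/138 mm. Starting with punch_1.

```bash
cat >> h.py <<'E'
PU={1:(627.6,-25.8),2:(641.2,50.6),3:(653.9,124.2),4:(666.6,198.3)}
HO={1:(442.2,-72.7),2:(451.3,2.3),3:(460.6,77.2),4:(469.7,152.0)}
E
python3 -c "
from h import *
delta([*PU[1],180],-0.14)"
```

```text
t 2.42 tcp [476.8  90.9 290.9] yang -0.1213 z [ 0.  0. -1.] F [0.4 0.2 0.2] w 85.6 
  shift mm [-97.7 163.6 111.1] turn 0.0187
```

Emit:
servo_tool --targets '[{"translation": [-0.02, 0.033, 0], "turn": 0.02, "hand": 100}, {"translation": [-0.04, 0.066, 0.01], "turn": 0.02, "hand": 100}, {"translation": [-0.06, 0.099, 0.035], "turn": 0.02, "hand": 100}, {"translation": [-0.08, 0.132, 0.06], "turn": 0.02, "hand": 90}, {"translation": [-0.098, 0.164, 0.08], "turn": 0.02, "hand": 80}, {"translation": [-0.098, 0.164, 0.1], "turn": 0.02, "hand": 70}, {"translation": [-0.0977, 0.1636, 0.111], "turn": 0.02, "hand": 70}, {"translation": [-0.0977, 0.1636, 0.111], "turn": 0.02, "hand": 70}]'

```text
time_s: 3.08
ee_pos: [627.1, -25.8, 175.7]
eef_rot: [0.755, 0.655, -0.001, -0.002]
force: [0.1, 0.6, 0.3]
gripper_width: 59.6
```

```bash
python3 -c "
from h import *
delta([*PU[1],88],-0.14)
s=robot.sense();p,d=eyes.get_image('wrist');cv2.imwrite('pics/w3.png',p)"
```

```text
t 3.08 tcp [627.1 -25.8 175.7] yang -0.1415 z [-0.  0. -1.] F [0.1 0.6 0.3] w 59.6 
  shift mm [ 0.   0.9 87.7] turn -0.0015
```

View pics/w3.png

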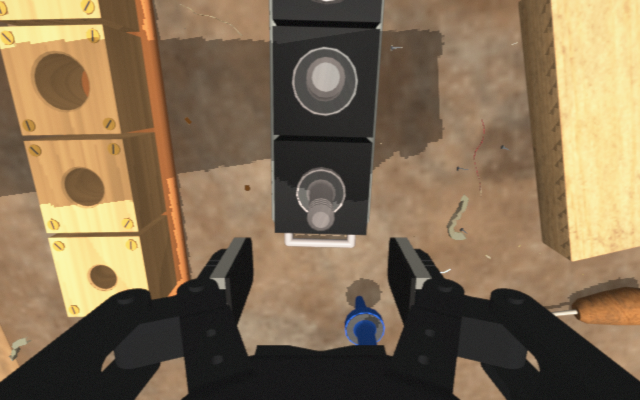

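punch_1 (320,215) is centred between the jaws, whose midline is at about column 320. Descending.

Emit:
servo_tool --targets '[{"translation": [0, 0.001, 0.03], "turn": 0, "hand": 70}, {"translation": [0, 0.001, 0.06], "turn": 0, "hand": 70}, {"translation": [0, 0.001, 0.08], "turn": 0, "hand": 70}, {"translation": [0, 0.001, 0.088], "turn": 0, "hand": 70}, {"translation": [0, 0.001, 0.088], "turn": 0, "hand": 70}, {"translation": [0, 0.001, 0.088], "turn": 0, "hand": 70}]'

```text
time_s: 3.63
ee_pos: [629.7, -24.9, 92.0]
eef_rot: [0.755, 0.656, 0.001, 0.0]
force: [0.9, -0.1, 0.0]
gripper_width: 60.0
```

```bash
python3 -c "
from h import *
delta([*PU[1],88],-0.14)
s=robot.sense();p,d=eyes.get_image('wrist');cv2.imwrite('pics/w4.png',p)"
```

```text
t 3.63 tcp [629.7 -24.9  92. ] yang -0.1399 z [ 0.  0. -1.] F [ 0.9 -0.1  0. ] w 60.0 
  shift mm [-1.2 -1.9  4. ] turn 0.0001
```

View pics/w4.png

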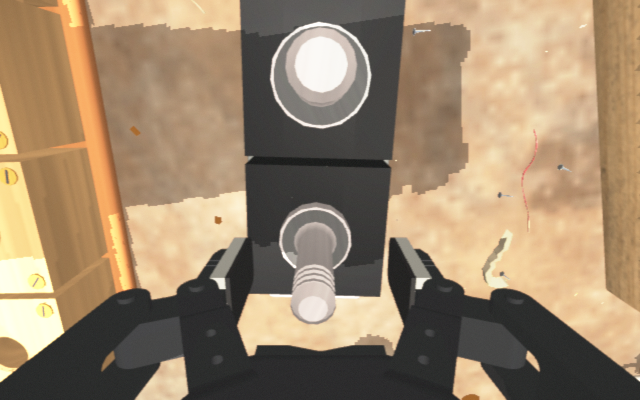

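Emit:
servo_tool --targets '[{"translation": [-0.001, -0.001, 0.003], "turn": 0, "hand": 60}, {"translation": [-0.001, -0.001, 0.003], "turn": 0, "hand": 20}, {"translation": [-0.001, -0.001, 0.003], "turn": 0, "hand": 10}, {"translation": [-0.001, -0.001, 0.003], "turn": 0, "hand": 5}, {"translation": [-0.001, -0.001, 0.003], "turn": 0, "hand": 5}, {"translation": [-0.001, -0.001, 0.003], "turn": 0, "hand": 5}, {"translation": [-0.001, -0.001, 0.003], "turn": 0, "hand": 5}, {"translation": [-0.001, -0.001, 0.003], "turn": 0, "hand": 5}]' --squeeze 50

```text
time_s: 4.35
ee_pos: [629.4, -26.0, 90.7]
eef_rot: [0.755, 0.656, 0.002, 0.001]
force: [-2.1, 0.2, 5.2]
gripper_width: 15.0
```

```bash
python3 -c "
from h import *
delta([*PU[1],150],-0.14)
s=robot.sense();p,d=eyes.get_image('wrist');cv2.imwrite('pics/w5.png',p)"
```

```text
t 4.35 tcp [629.4 -26.   90.7] yang -0.1402 z [ 0.  0. -1.] F [-2.1  0.2  5.2] w 15.0 
  shift mm [  0.   -1.5 -59.3] turn -0.0002
```

View pics/w5.png

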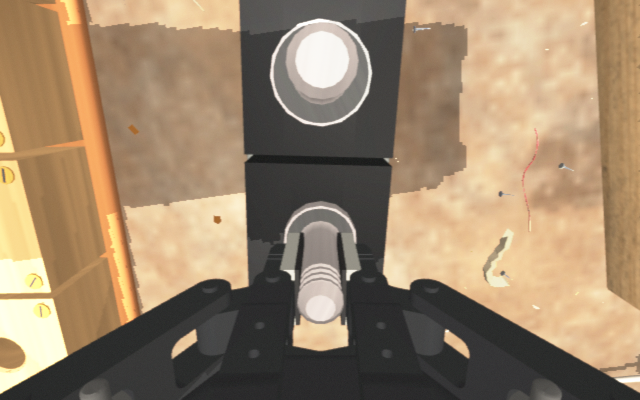

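Gripped at 15 mm. Lifting straight up.

Emit:
servo_tool --targets '[{"translation": [0, 0, -0.008], "turn": 0, "hand": 5}, {"translation": [0, 0, -0.02], "turn": 0, "hand": 5}, {"translation": [0, 0, -0.035], "turn": 0, "hand": 5}, {"translation": [0, 0, -0.05], "turn": 0, "hand": 5}, {"translation": [0, 0, -0.062], "turn": 0, "hand": 5}, {"translation": [0, 0, -0.07], "turn": 0, "hand": 5}, {"translation": [0, 0, -0.07], "turn": 0, "hand": 5}, {"translation": [0, 0, -0.07], "turn": 0, "hand": 5}]'

```text
time_s: 5.07
ee_pos: [629.2, -26.1, 160.8]
eef_rot: [0.755, 0.656, 0.002, 0.001]
force: [1.6, 0.1, -1.1]
gripper_width: 14.5
```

Run:
```python
from h import *
delta([*HO[1],160],-0.13)
for c in ["side","scene"]:
    p,d=eyes.get_image(c);cv2.imwrite(f"pics/l1{c}.png",p);X=cloud(pose(c),d)
    P=pose(c);u,v=proj(P,[628,-26,110]).astype(int);print(u,v)
    cv2.imwrite(f"pics/l1{c}.png",cv2.resize(p[max(0,v-60):v+60,u-80:u+80],None,fx=4,fy=4))
```

```text
t 5.07 tcp [629.2 -26.1 160.8] yang -0.1402 z [ 0.  0. -1.] F [ 1.6  0.1 -1.1] w 14.5 
  shift mm [ -72.3 -178.6   -0.2] turn -0.0102
303 214
299 174
```

View pics/l1side.png

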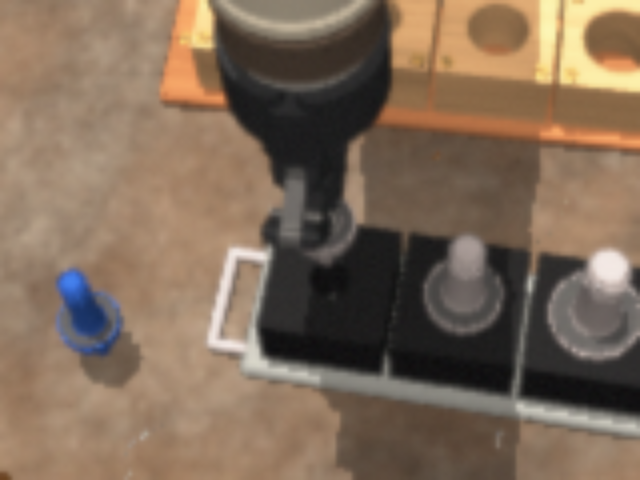

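View pics/l1scene.png

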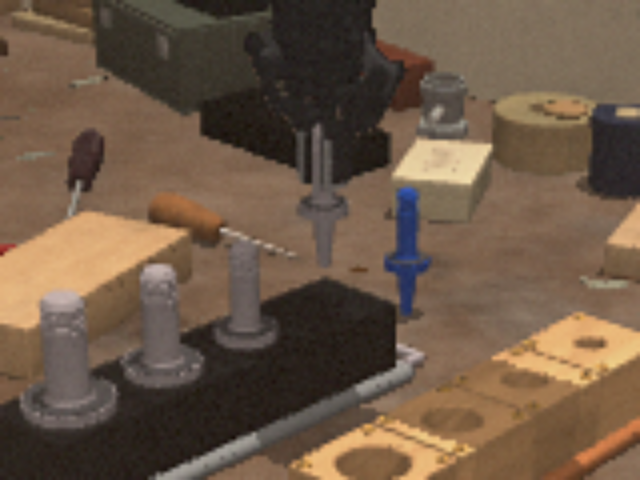

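It hangs upright in the grip. Carrying it to home_1.

Emit:
servo_tool --targets '[{"translation": [-0.005, -0.012, 0], "turn": 0, "hand": 5}, {"translation": [-0.015, -0.036, 0], "turn": 0, "hand": 5}, {"translation": [-0.026, -0.064, 0], "turn": 0, "hand": 5}, {"translation": [-0.038, -0.094, 0], "turn": 0, "hand": 5}, {"translation": [-0.05, -0.124, 0], "turn": 0, "hand": 5}, {"translation": [-0.06, -0.15, 0], "turn": 0, "hand": 5}, {"translation": [-0.069, -0.17, 0], "turn": 0, "hand": 5}, {"translation": [-0.0723, -0.178, 0], "turn": 0, "hand": 5}]'

```text
time_s: 5.83
ee_pos: [437.9, -73.0, 158.0]
eef_rot: [0.755, 0.655, -0.0, -0.001]
force: [-1.0, -0.2, -0.3]
gripper_width: 15.1
```

Emit:
servo_tool --targets '[{"translation": [0, 0, 0], "turn": 0, "hand": 5}, {"translation": [0, 0, 0], "turn": 0, "hand": 5}]'

```text
time_s: 6.0
ee_pos: [437.6, -73.0, 157.7]
eef_rot: [0.755, 0.655, -0.0, -0.002]
force: [-0.3, 0.2, -1.6]
gripper_width: 14.5
```

Run:
```python
from h import *
delta([442.7,-72.7,92],-0.13)
p,d=eyes.get_image("wrist");cv2.imwrite("pics/w6.png",p)
```

```text
t 6.0 tcp [437.6 -73.  157.7] yang -0.1419 z [-0.  0. -1.] F [-0.3  0.2 -1.6] w 14.5 
  shift mm [ 0.9  5.2 65.6] turn -0.0119
```

View pics/w6.png

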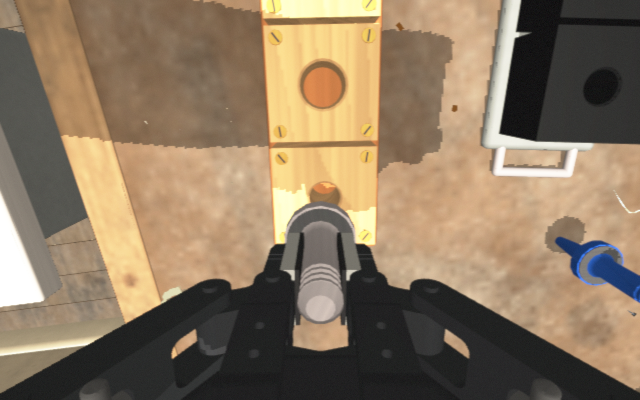

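Position is 5 mm short of the hole in tool y. Correcting and descending partway.

Emit:
servo_tool --targets '[{"translation": [0.001, 0.005, 0], "turn": 0, "hand": 5}, {"translation": [0.001, 0.005, 0.008], "turn": 0, "hand": 5}, {"translation": [0.001, 0.005, 0.016], "turn": 0, "hand": 5}, {"translation": [0.001, 0.005, 0.02], "turn": 0, "hand": 5}, {"translation": [0.001, 0.005, 0.02], "turn": 0, "hand": 5}, {"translation": [0.001, 0.005, 0.02], "turn": 0, "hand": 5}]'

```text
time_s: 6.55
ee_pos: [443.2, -72.5, 137.0]
eef_rot: [0.755, 0.655, -0.001, -0.002]
force: [-0.5, -0.1, -0.0]
gripper_width: 14.7
```

Run:
```python
from h import *
delta([442.7,-72.7,92],-0.13)
p,d=eyes.get_image("scene");P=pose("scene");u,v=proj(P,[442,-73,90]).astype(int)
cv2.imwrite("pics/s7.png",cv2.resize(p[v-45:v+45,u-60:u+60],None,fx=5,fy=5))
```

```text
t 6.55 tcp [443.2 -72.5 137. ] yang -0.1412 z [-0.  0. -1.] F [-0.5 -0.1 -0. ] w 14.7 
  shift mm [-0.4 -0.3 45. ] turn -0.0112
```

View pics/s7.png

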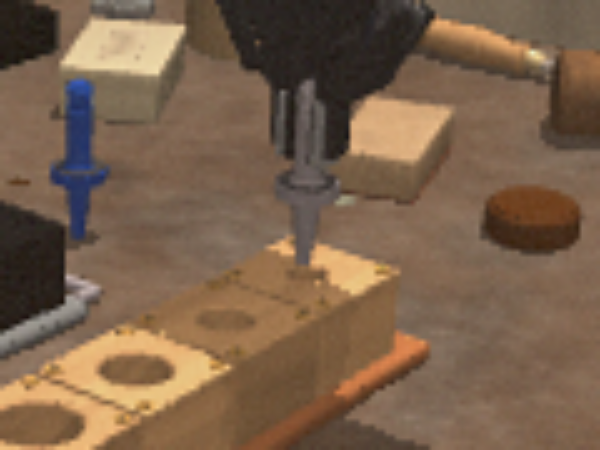

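The nose is over the hole. Descending.

Emit:
servo_tool --targets '[{"translation": [0, 0, 0.008], "turn": 0, "hand": 5}, {"translation": [0, 0, 0.016], "turn": 0, "hand": 5}, {"translation": [0, 0, 0.024], "turn": 0, "hand": 5}, {"translation": [0, 0, 0.032], "turn": 0, "hand": 5}, {"translation": [0, 0, 0.038], "turn": 0, "hand": 5}, {"translation": [0, 0, 0.042], "turn": 0, "hand": 5}, {"translation": [0, 0, 0.042], "turn": 0, "hand": 5}, {"translation": [0, 0, 0.042], "turn": 0, "hand": 5}]'

```text
time_s: 7.27
ee_pos: [443.3, -72.5, 95.2]
eef_rot: [0.755, 0.655, -0.0, -0.002]
force: [0.2, 0.7, -1.5]
gripper_width: 15.0
```

Run:
```python
from h import *
delta([442.7,-72.7,90.5],-0.13)
p,d=eyes.get_image("scene");P=pose("scene");u,v=proj(P,[442,-73,90]).astype(int)
cv2.imwrite("pics/s8.png",cv2.resize(p[v-45:v+45,u-60:u+60],None,fx=5,fy=5))
```

```text
t 7.27 tcp [443.3 -72.5  95.2] yang -0.1413 z [-0.  0. -1.] F [ 0.2  0.7 -1.5] w 15.0 
  shift mm [-0.3 -0.5  4.7] turn -0.0113
```

View pics/s8.png

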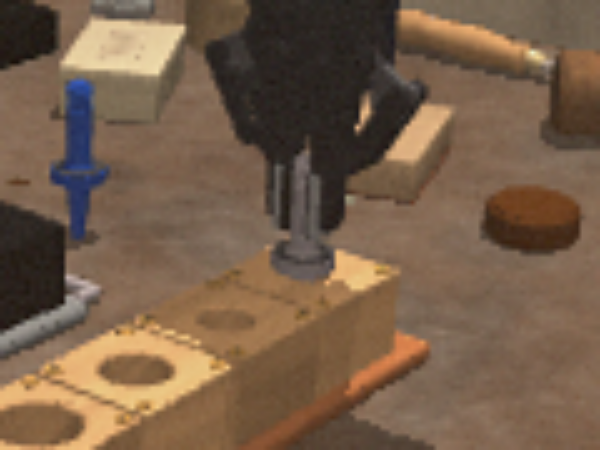

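No contact yet, about 4 mm left. I'll ease down until it touches.

Emit:
servo_tool --targets '[{"translation": [0, 0, 0.002], "turn": 0, "hand": 5}, {"translation": [0, 0, 0.004], "turn": 0, "hand": 5}, {"translation": [0, 0, 0.005], "turn": 0, "hand": 5}, {"translation": [0, 0, 0.005], "turn": 0, "hand": 5}]'

```text
time_s: 7.65
ee_pos: [443.5, -72.7, 90.7]
eef_rot: [0.755, 0.655, -0.0, -0.001]
force: [-0.9, -1.3, 1.9]
gripper_width: 14.7
```

Emit:
servo_tool --targets '[{"translation": [0, 0, 0.0], "turn": 0, "hand": 20}, {"translation": [0, 0, 0.0], "turn": 0, "hand": 30}, {"translation": [0, 0, 0], "turn": 0, "hand": 50}, {"translation": [0, 0, 0], "turn": 0, "hand": 60}, {"translation": [0, 0, 0], "turn": 0, "hand": 60}, {"translation": [0, 0, -0.02], "turn": 0, "hand": 60}, {"translation": [0, 0, -0.05], "turn": 0, "hand": 60}, {"translation": [0, 0, -0.08], "turn": 0, "hand": 70}]'

```text
time_s: 8.32
ee_pos: [442.6, -72.6, 170.8]
eef_rot: [0.755, 0.655, -0.001, -0.003]
force: [0.9, 0.4, 0.5]
gripper_width: 59.5
```

Run:
```python
from h import *
delta([*PU[2],175],-0.14)
p,d=eyes.get_image("wrist");cv2.imwrite("pics/w9.png",p)
p,d=eyes.get_image("scene");P=pose("scene");u,v=proj(P,[442,-73,90]).astype(int)
cv2.imwrite("pics/s9.png",cv2.resize(p[v-45:v+45,u-60:u+60],None,fx=5,fy=5))
```

```text
t 8.32 tcp [442.6 -72.6 170.8] yang -0.1414 z [-0.  0. -1.] F [0.9 0.4 0.5] w 59.5 
  shift mm [149.9 179.2  -5. ] turn -0.0014
```

View pics/s9.png

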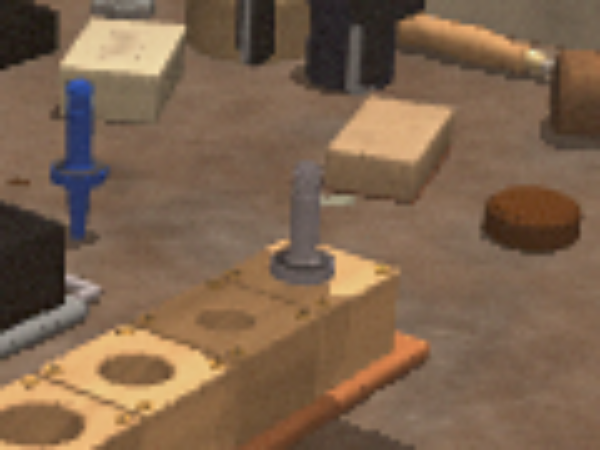

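View pics/w9.png

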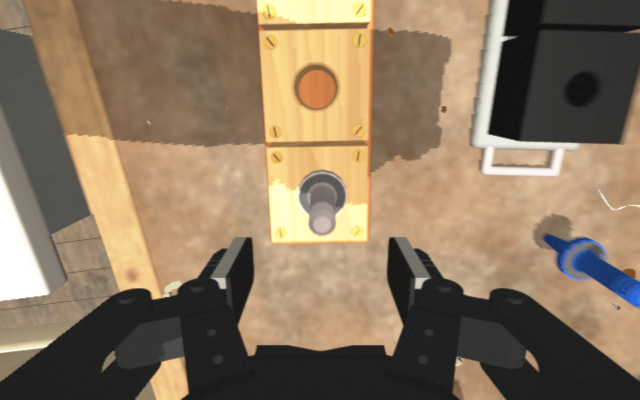

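punch_1 hangs upright at (320,205), concentric in home_1. On to punch_2.

Emit:
servo_tool --targets '[{"translation": [0.02, 0.024, -0.005], "turn": 0, "hand": 70}, {"translation": [0.044, 0.053, -0.005], "turn": 0, "hand": 70}, {"translation": [0.07, 0.084, -0.005], "turn": 0, "hand": 70}, {"translation": [0.096, 0.115, -0.005], "turn": 0, "hand": 70}, {"translation": [0.122, 0.146, -0.005], "turn": 0, "hand": 70}, {"translation": [0.14, 0.168, -0.005], "turn": 0, "hand": 70}, {"translation": [0.15, 0.179, -0.005], "turn": 0, "hand": 70}, {"translation": [0.15, 0.179, -0.005], "turn": 0, "hand": 70}]'

```text
time_s: 9.08
ee_pos: [647.6, 52.3, 179.8]
eef_rot: [0.754, 0.656, 0.003, 0.002]
force: [-0.2, -0.4, 0.3]
gripper_width: 59.4
```

Emit:
servo_tool --targets '[{"translation": [0, 0, 0], "turn": 0, "hand": 70}]'

```text
time_s: 9.17
ee_pos: [647.4, 52.6, 178.6]
eef_rot: [0.754, 0.657, 0.002, 0.002]
force: [-0.1, -0.1, 0.4]
gripper_width: 59.6
```

Run:
```python
from h import *
delta([*PU[2],88],-0.14)
```

```text
t 9.17 tcp [647.4  52.6 178.6] yang -0.1378 z [ 0.  0. -1.] F [-0.1 -0.1  0.4] w 59.6 
  shift mm [-2.9 -6.4 90.6] turn 0.0022
```

Emit:
servo_tool --targets '[{"translation": [-0.003, -0.006, 0], "turn": 0, "hand": 70}, {"translation": [-0.003, -0.006, 0.0], "turn": 0, "hand": 70}, {"translation": [-0.003, -0.006, 0.03], "turn": 0, "hand": 70}, {"translation": [-0.003, -0.006, 0.06], "turn": 0, "hand": 70}, {"translation": [-0.003, -0.006, 0.08], "turn": 0, "hand": 70}, {"translation": [-0.003, -0.006, 0.088], "turn": 0, "hand": 70}, {"translation": [-0.003, -0.006, 0.088], "turn": 0, "hand": 70}, {"translation": [-0.003, -0.006, 0.088], "turn": 0, "hand": 70}]'

```text
time_s: 9.83
ee_pos: [641.4, 49.9, 91.5]
eef_rot: [0.754, 0.656, 0.002, 0.002]
force: [1.4, -0.5, 0.5]
gripper_width: 60.0
```

Run:
```python
from h import *
delta([*PU[2],90],-0.14)
p,d=eyes.get_image("wrist");cv2.imwrite("pics/w10.png",p)
```

```text
t 9.83 tcp [641.4  49.9  91.5] yang -0.1385 z [ 0.  0. -1.] F [ 1.4 -0.5  0.5] w 60.0 
  shift mm [ 0.7 -0.3  1.5] turn 0.0015
```

View pics/w10.png

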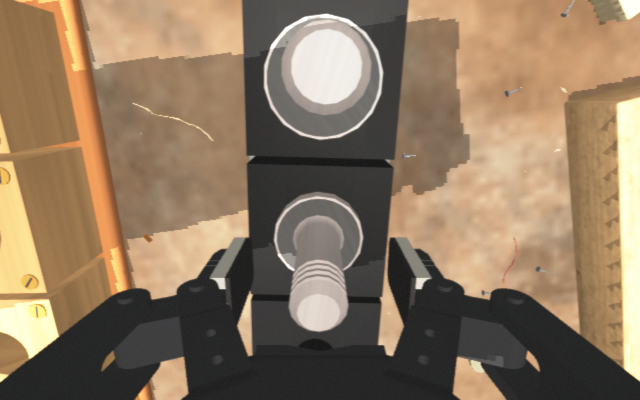

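Centred at column 318. Closing.

Emit:
servo_tool --targets '[{"translation": [0, 0, 0.001], "turn": 0, "hand": 40}, {"translation": [0, 0, 0.001], "turn": 0, "hand": 20}, {"translation": [0, 0, 0.001], "turn": 0, "hand": 8}, {"translation": [0, 0, 0.001], "turn": 0, "hand": 8}, {"translation": [0, 0, 0.001], "turn": 0, "hand": 8}, {"translation": [0, 0, 0.001], "turn": 0, "hand": 8}, {"translation": [0, 0, 0.001], "turn": 0, "hand": 8}]' --squeeze 60

```text
time_s: 10.47
ee_pos: [642.7, 50.2, 93.1]
eef_rot: [0.754, 0.657, 0.004, 0.003]
force: [-1.4, -0.1, 6.2]
gripper_width: 18.8
```

Emit:
servo_tool --targets '[{"translation": [0, 0, -0.008], "turn": 0, "hand": 8}, {"translation": [0, 0, -0.02], "turn": 0, "hand": 8}, {"translation": [0, 0, -0.035], "turn": 0, "hand": 8}, {"translation": [0, 0, -0.05], "turn": 0, "hand": 8}, {"translation": [0, 0, -0.062], "turn": 0, "hand": 8}, {"translation": [0, 0, -0.07], "turn": 0, "hand": 8}, {"translation": [0, 0, -0.07], "turn": 0, "hand": 8}]'

```text
time_s: 11.05
ee_pos: [643.3, 50.3, 165.4]
eef_rot: [0.754, 0.657, 0.005, 0.004]
force: [0.7, -0.5, -1.6]
gripper_width: 18.6
```

Run:
```python
from h import *
delta([*HO[2],160],-0.14)
p,d=eyes.get_image("scene");P=pose("scene");u,v=proj(P,[641,50,110]).astype(int)
cv2.imwrite("pics/s10.png",cv2.resize(p[v-55:v+45,u-60:u+60],None,fx=5,fy=5))
```

```text
t 11.05 tcp [643.3  50.3 165.4] yang -0.1382 z [ 0.  0. -1.] F [ 0.7 -0.5 -1.6] w 18.6 
  shift mm [ -74.  -183.6    2.7] turn 0.0018
```

View pics/s10.png

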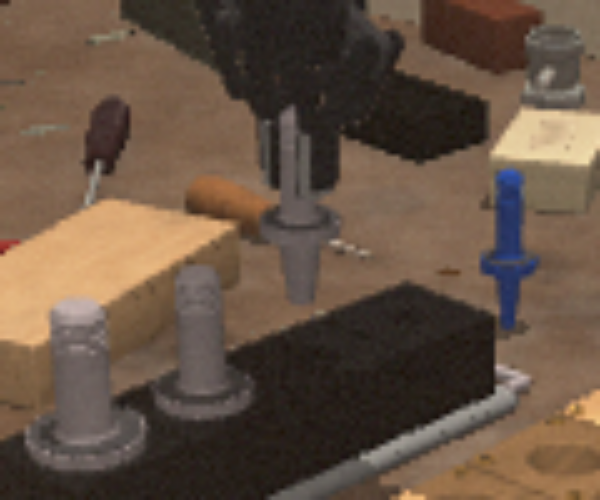

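Held upright. Carrying it to home_2.

Emit:
servo_tool --targets '[{"translation": [-0.005, -0.012, 0], "turn": 0, "hand": 8}, {"translation": [-0.015, -0.036, 0], "turn": 0, "hand": 8}, {"translation": [-0.026, -0.064, 0], "turn": 0, "hand": 8}, {"translation": [-0.038, -0.094, 0], "turn": 0, "hand": 8}, {"translation": [-0.05, -0.124, 0], "turn": 0, "hand": 8}, {"translation": [-0.06, -0.15, 0], "turn": 0, "hand": 8}, {"translation": [-0.07, -0.17, 0], "turn": 0, "hand": 8}, {"translation": [-0.074, -0.18, 0], "turn": 0, "hand": 8}]'

```text
time_s: 11.77
ee_pos: [449.9, 1.1, 160.4]
eef_rot: [0.754, 0.656, 0.003, 0.002]
force: [-0.3, -0.1, -2.0]
gripper_width: 18.5
```

Emit:
servo_tool --targets '[{"translation": [0, 0, 0], "turn": 0, "hand": 8}, {"translation": [0, 0, 0], "turn": 0, "hand": 8}]'

```text
time_s: 11.93
ee_pos: [448.7, 1.0, 159.7]
eef_rot: [0.755, 0.656, 0.002, 0.002]
force: [-0.5, 0.3, -2.0]
gripper_width: 18.7
```

Run:
```python
from h import *
delta([451.8,2.3,140],-0.14)
```

```text
t 11.93 tcp [448.7   1.  159.7] yang -0.1393 z [ 0.  0. -1.] F [-0.5  0.3 -2. ] w 18.7 
  shift mm [ 1.7  2.8 19.7] turn 0.0007
```

Emit:
servo_tool --targets '[{"translation": [0.002, 0.003, 0], "turn": 0, "hand": 8}, {"translation": [0.002, 0.003, 0.008], "turn": 0, "hand": 8}, {"translation": [0.002, 0.003, 0.016], "turn": 0, "hand": 8}, {"translation": [0.002, 0.003, 0.02], "turn": 0, "hand": 8}, {"translation": [0.002, 0.003, 0.02], "turn": 0, "hand": 8}, {"translation": [0.002, 0.003, 0.02], "turn": 0, "hand": 8}]'

```text
time_s: 12.43
ee_pos: [451.7, 2.6, 138.9]
eef_rot: [0.755, 0.656, 0.001, 0.001]
force: [-0.1, 0.0, -1.9]
gripper_width: 18.6
```

Run:
```python
from h import *
delta([451.8,2.3,93],-0.14)
p,d=eyes.get_image("scene");P=pose("scene");u,v=proj(P,[451,2,90]).astype(int)
cv2.imwrite("pics/s11.png",cv2.resize(p[v-45:v+45,u-60:u+60],None,fx=5,fy=5))
```

```text
t 12.43 tcp [451.7   2.6 138.9] yang -0.1391 z [ 0.  0. -1.] F [-0.1  0.  -1.9] w 18.6 
  shift mm [-0.3  0.  45.9] turn 0.0009
```

View pics/s11.png

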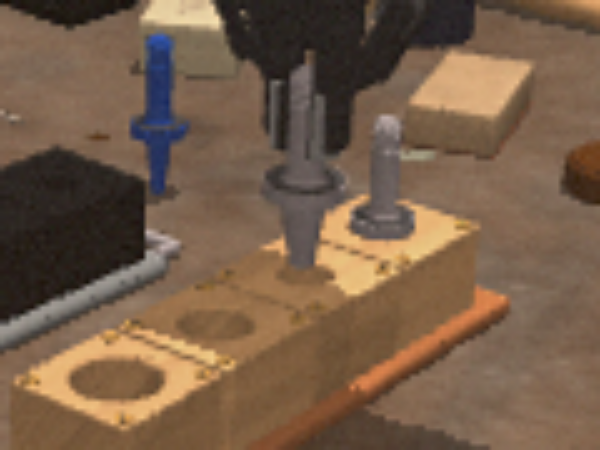

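The nose is centred over hole 2. Descending 42 mm.

Emit:
servo_tool --targets '[{"translation": [0, 0, 0.008], "turn": 0, "hand": 8}, {"translation": [0, 0, 0.016], "turn": 0, "hand": 8}, {"translation": [0, 0, 0.024], "turn": 0, "hand": 8}, {"translation": [0, 0, 0.032], "turn": 0, "hand": 8}, {"translation": [0, 0, 0.038], "turn": 0, "hand": 8}, {"translation": [0, 0, 0.042], "turn": 0, "hand": 8}, {"translation": [0, 0, 0.042], "turn": 0, "hand": 8}, {"translation": [0, 0, 0.042], "turn": 0, "hand": 8}]'

```text
time_s: 13.15
ee_pos: [452.0, 2.6, 97.1]
eef_rot: [0.755, 0.656, 0.001, 0.001]
force: [0.8, 0.8, -2.0]
gripper_width: 18.7
```

Run:
```python
from h import *
delta([451.8,2.3,92],-0.14)
p,d=eyes.get_image("scene");P=pose("scene");u,v=proj(P,[451,2,90]).astype(int)
cv2.imwrite("pics/s12.png",cv2.resize(p[v-45:v+45,u-60:u+60],None,fx=5,fy=5))
```

```text
t 13.15 tcp [452.    2.6  97.1] yang -0.1391 z [ 0.  0. -1.] F [ 0.8  0.8 -2. ] w 18.7 
  shift mm [-0.3 -0.2  5.1] turn 0.0009
```

View pics/s12.png

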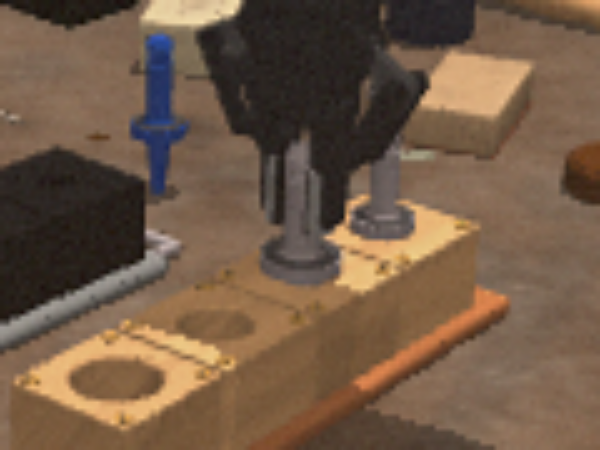

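Emit:
servo_tool --targets '[{"translation": [0, 0, 0.002], "turn": 0, "hand": 8}, {"translation": [0, 0, 0.004], "turn": 0, "hand": 8}, {"translation": [0, 0, 0.005], "turn": 0, "hand": 8}, {"translation": [0, 0, 0.005], "turn": 0, "hand": 8}]'

```text
time_s: 13.53
ee_pos: [452.6, 2.5, 93.0]
eef_rot: [0.755, 0.656, 0.002, 0.002]
force: [-0.8, -0.4, 2.5]
gripper_width: 19.0
```

Contact: Fz went from −2 to +2.5 N. Releasing.

Emit:
servo_tool --targets '[{"translation": [0, 0, 0.0], "turn": 0, "hand": 25}, {"translation": [0, 0, 0.0], "turn": 0, "hand": 35}, {"translation": [0, 0, 0], "turn": 0, "hand": 50}, {"translation": [0, 0, 0], "turn": 0, "hand": 60}, {"translation": [0, 0, 0], "turn": 0, "hand": 65}, {"translation": [0, 0, -0.02], "turn": 0, "hand": 65}, {"translation": [0, 0, -0.05], "turn": 0, "hand": 70}, {"translation": [0, 0, -0.08], "turn": 0, "hand": 70}]'

```text
time_s: 14.2
ee_pos: [451.0, 2.5, 173.0]
eef_rot: [0.755, 0.656, 0.001, 0.001]
force: [0.9, -0.5, -0.0]
gripper_width: 59.6
```

Run:
```python
from h import *
delta([*PU[3],175],-0.14)
p,d=eyes.get_image("wrist");cv2.imwrite("pics/w13.png",p)
```

```text
t 14.2 tcp [451.    2.5 173. ] yang -0.1392 z [ 0.  0. -1.] F [ 0.9 -0.5 -0. ] w 59.6 
  shift mm [148.6 184.   -1.6] turn 0.0008
```

View pics/w13.png

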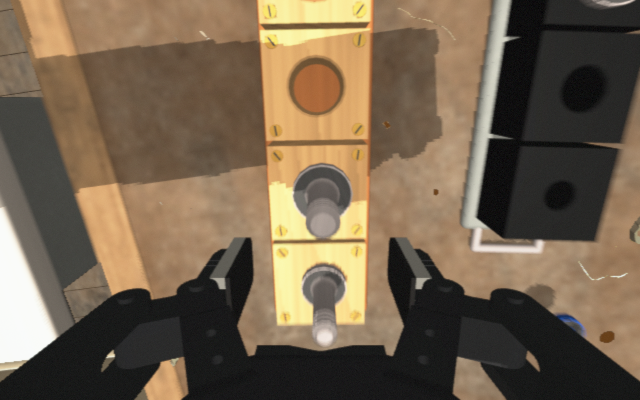

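punch_2 at (322,190) and punch_1 at (323,290) are both seated upright. Now punch_3.

Emit:
servo_tool --targets '[{"translation": [0.02, 0.024, -0.005], "turn": 0, "hand": 70}, {"translation": [0.044, 0.053, -0.005], "turn": 0, "hand": 70}, {"translation": [0.07, 0.084, -0.005], "turn": 0, "hand": 70}, {"translation": [0.096, 0.115, -0.005], "turn": 0, "hand": 70}, {"translation": [0.122, 0.146, -0.005], "turn": 0, "hand": 70}, {"translation": [0.138, 0.168, -0.005], "turn": 0, "hand": 70}, {"translation": [0.147, 0.18, -0.005], "turn": 0, "hand": 70}, {"translation": [0.147, 0.18, -0.005], "turn": 0, "hand": 70}]'

```text
time_s: 14.92
ee_pos: [656.0, 125.2, 185.6]
eef_rot: [0.754, 0.657, 0.006, 0.004]
force: [-0.1, -0.3, -0.6]
gripper_width: 59.8
```

Emit:
servo_tool --targets '[{"translation": [0, 0, 0], "turn": 0, "hand": 70}]'

```text
time_s: 15.0
ee_pos: [656.0, 125.3, 184.7]
eef_rot: [0.754, 0.657, 0.005, 0.004]
force: [0.5, -0.4, 0.3]
gripper_width: 59.8
```

Run:
```python
from h import *
delta([*PU[3],90],-0.14)
```

```text
t 15.0 tcp [656.  125.3 184.7] yang -0.1367 z [ 0.  0. -1.] F [ 0.5 -0.4  0.3] w 59.8 
  shift mm [-1.6 -3.2 94.7] turn 0.0033
```

Emit:
servo_tool --targets '[{"translation": [-0.002, -0.003, 0], "turn": 0, "hand": 70}, {"translation": [-0.002, -0.003, 0.01], "turn": 0, "hand": 70}, {"translation": [-0.002, -0.003, 0.035], "turn": 0, "hand": 70}, {"translation": [-0.002, -0.003, 0.06], "turn": 0, "hand": 70}, {"translation": [-0.002, -0.003, 0.08], "turn": 0, "hand": 70}, {"translation": [-0.002, -0.003, 0.093], "turn": 0, "hand": 70}, {"translation": [-0.002, -0.003, 0.093], "turn": 0, "hand": 70}, {"translation": [-0.002, -0.003, 0.093], "turn": 0, "hand": 70}]'

```text
time_s: 15.67
ee_pos: [652.5, 122.9, 90.9]
eef_rot: [0.754, 0.657, 0.004, 0.004]
force: [-0.1, 0.2, 0.4]
gripper_width: 59.9
```

Run:
```python
from h import *
delta([*PU[3],90],-0.14)
p,d=eyes.get_image("wrist");cv2.imwrite("pics/w14.png",p)
```

```text
t 15.67 tcp [652.5 122.9  90.9] yang -0.1375 z [ 0. -0. -1.] F [-0.1  0.2  0.4] w 59.9 
  shift mm [1.4 1.2 0.9] turn 0.0025
```

View pics/w14.png

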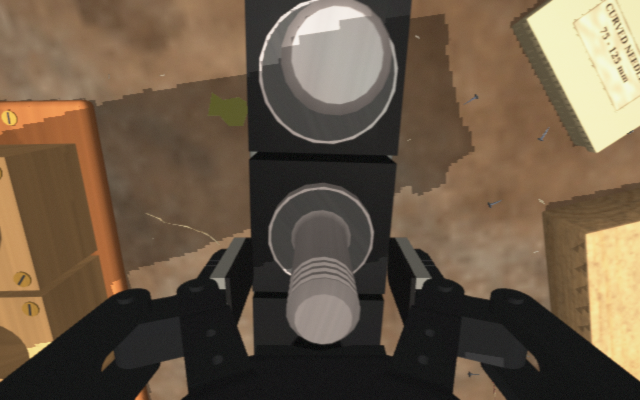

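Centred at column 322. Closing with a slightly harder grip.

Emit:
servo_tool --targets '[{"translation": [0.001, 0.001, 0.001], "turn": 0, "hand": 40}, {"translation": [0.001, 0.001, 0.001], "turn": 0, "hand": 25}, {"translation": [0.001, 0.001, 0.001], "turn": 0, "hand": 12}, {"translation": [0.001, 0.001, 0.001], "turn": 0, "hand": 12}, {"translation": [0.001, 0.001, 0.001], "turn": 0, "hand": 12}, {"translation": [0.001, 0.001, 0.001], "turn": 0, "hand": 12}, {"translation": [0.001, 0.001, 0.001], "turn": 0, "hand": 12}]' --squeeze 75

```text
time_s: 16.3
ee_pos: [655.1, 124.4, 93.2]
eef_rot: [0.754, 0.657, 0.006, 0.005]
force: [-2.2, 0.4, 6.4]
gripper_width: 22.3
```

Emit:
servo_tool --targets '[{"translation": [0, 0, -0.008], "turn": 0, "hand": 12}, {"translation": [0, 0, -0.02], "turn": 0, "hand": 12}, {"translation": [0, 0, -0.035], "turn": 0, "hand": 12}, {"translation": [0, 0, -0.05], "turn": 0, "hand": 12}, {"translation": [0, 0, -0.062], "turn": 0, "hand": 12}, {"translation": [0, 0, -0.07], "turn": 0, "hand": 12}, {"translation": [0, 0, -0.07], "turn": 0, "hand": 12}]'

```text
time_s: 16.88
ee_pos: [655.3, 124.5, 165.6]
eef_rot: [0.754, 0.657, 0.008, 0.006]
force: [-0.1, 1.0, -1.5]
gripper_width: 22.2
```

Run:
```python
from h import *
delta([*HO[3],160],-0.14)
p,d=eyes.get_image("scene");P=pose("scene");u,v=proj(P,[654,124,110]).astype(int)
cv2.imwrite("pics/s14.png",cv2.resize(p[v-55:v+45,u-60:u+60],None,fx=5,fy=5))
```

```text
t 16.88 tcp [655.3 124.5 165.6] yang -0.1372 z [ 0.  0. -1.] F [-0.1  1.  -1.5] w 22.2 
  shift mm [ -73.5 -186.5    1.8] turn 0.0028
```

View pics/s14.png

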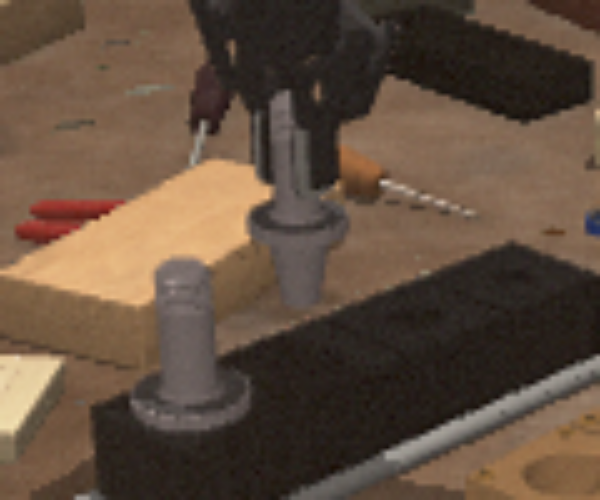

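Held cleanly. Carrying it to home_3.

Emit:
servo_tool --targets '[{"translation": [-0.005, -0.012, 0], "turn": 0, "hand": 12}, {"translation": [-0.015, -0.036, 0], "turn": 0, "hand": 12}, {"translation": [-0.026, -0.064, 0], "turn": 0, "hand": 12}, {"translation": [-0.038, -0.094, 0], "turn": 0, "hand": 12}, {"translation": [-0.05, -0.124, 0], "turn": 0, "hand": 12}, {"translation": [-0.06, -0.15, 0], "turn": 0, "hand": 12}, {"translation": [-0.07, -0.172, 0], "turn": 0, "hand": 12}, {"translation": [-0.0735, -0.183, 0], "turn": 0, "hand": 12}]'

```text
time_s: 17.6
ee_pos: [458.9, 75.5, 159.4]
eef_rot: [0.754, 0.657, 0.005, 0.004]
force: [-0.4, -0.2, -3.3]
gripper_width: 22.5
```

Emit:
servo_tool --targets '[{"translation": [0, 0, 0], "turn": 0, "hand": 12}, {"translation": [0, 0, 0], "turn": 0, "hand": 12}]'

```text
time_s: 17.77
ee_pos: [457.6, 75.2, 158.7]
eef_rot: [0.754, 0.657, 0.004, 0.003]
force: [-0.0, 0.1, -2.4]
gripper_width: 22.3
```

Run:
```python
from h import *
delta([461,77.2,140],-0.14)
```

```text
t 17.77 tcp [457.6  75.2 158.7] yang -0.1376 z [ 0. -0. -1.] F [-0.   0.1 -2.4] w 22.3 
  shift mm [ 2.4  2.9 18.8] turn 0.0024
```

Emit:
servo_tool --targets '[{"translation": [0.0025, 0.003, 0], "turn": 0, "hand": 12}, {"translation": [0.0025, 0.003, 0.008], "turn": 0, "hand": 12}, {"translation": [0.0025, 0.003, 0.016], "turn": 0, "hand": 12}, {"translation": [0.0025, 0.003, 0.019], "turn": 0, "hand": 12}, {"translation": [0.0025, 0.003, 0.019], "turn": 0, "hand": 12}, {"translation": [0.0025, 0.003, 0.019], "turn": 0, "hand": 12}]'

```text
time_s: 18.27
ee_pos: [460.9, 77.3, 139.0]
eef_rot: [0.754, 0.657, 0.003, 0.003]
force: [-0.3, -1.2, -3.5]
gripper_width: 22.8
```

Run:
```python
from h import *
delta([461,77.2,93],-0.14)
p,d=eyes.get_image("scene");P=pose("scene");u,v=proj(P,[461,77,90]).astype(int)
cv2.imwrite("pics/s15.png",cv2.resize(p[v-45:v+45,u-60:u+60],None,fx=5,fy=5))
```

```text
t 18.27 tcp [460.9  77.3 139. ] yang -0.1375 z [ 0. -0. -1.] F [-0.3 -1.2 -3.5] w 22.8 
  shift mm [-0.1 -0.3 46. ] turn 0.0025
```

View pics/s15.png

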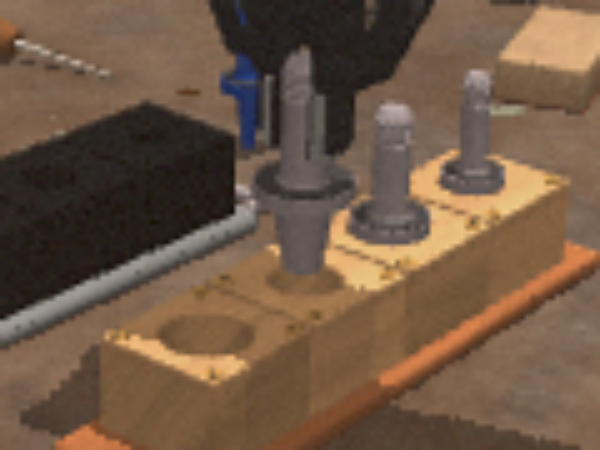

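The nose is centred over hole 3. Descending.

Emit:
servo_tool --targets '[{"translation": [0, 0, 0.008], "turn": 0, "hand": 12}, {"translation": [0, 0, 0.016], "turn": 0, "hand": 12}, {"translation": [0, 0, 0.024], "turn": 0, "hand": 12}, {"translation": [0, 0, 0.032], "turn": 0, "hand": 12}, {"translation": [0, 0, 0.038], "turn": 0, "hand": 12}, {"translation": [0, 0, 0.042], "turn": 0, "hand": 12}, {"translation": [0, 0, 0.042], "turn": 0, "hand": 12}, {"translation": [0, 0, 0.042], "turn": 0, "hand": 12}]'

```text
time_s: 18.98
ee_pos: [461.4, 77.3, 97.1]
eef_rot: [0.754, 0.657, 0.003, 0.003]
force: [-0.4, 0.1, -1.8]
gripper_width: 22.3
```

Emit:
servo_tool --targets '[{"translation": [0, 0, 0.002], "turn": 0, "hand": 12}, {"translation": [0, 0, 0.003], "turn": 0, "hand": 12}, {"translation": [0, 0, 0.003], "turn": 0, "hand": 12}]'

```text
time_s: 19.23
ee_pos: [461.5, 77.3, 94.2]
eef_rot: [0.754, 0.657, 0.003, 0.003]
force: [-0.0, 0.8, -2.3]
gripper_width: 22.5
```

Run:
```python
from h import *
delta([461,77.2,93],-0.14)
p,d=eyes.get_image("scene");P=pose("scene");u,v=proj(P,[461,77,90]).astype(int)
cv2.imwrite("pics/s16.png",cv2.resize(p[v-45:v+45,u-60:u+60],None,fx=5,fy=5))
```

```text
t 19.23 tcp [461.5  77.3  94.2] yang -0.1376 z [ 0. -0. -1.] F [-0.   0.8 -2.3] w 22.5 
  shift mm [-0.1 -0.5  1.2] turn 0.0024
```

View pics/s16.png

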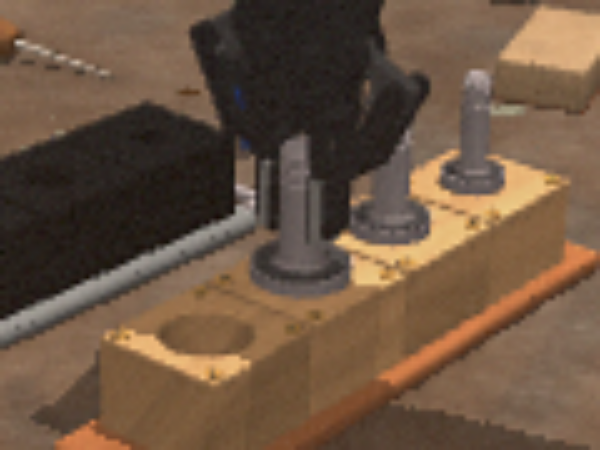

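Emit:
servo_tool --targets '[{"translation": [0, 0, 0.001], "turn": 0, "hand": 12}, {"translation": [0, 0, 0.002], "turn": 0, "hand": 12}, {"translation": [0, 0, 0.002], "turn": 0, "hand": 12}]'

```text
time_s: 19.53
ee_pos: [461.9, 77.3, 93.1]
eef_rot: [0.754, 0.657, 0.004, 0.003]
force: [-1.6, 0.4, 2.6]
gripper_width: 22.4
```

Contact. Releasing.

Emit:
servo_tool --targets '[{"translation": [0, 0, 0.0], "turn": 0, "hand": 30}, {"translation": [0, 0, 0.0], "turn": 0, "hand": 40}, {"translation": [0, 0, 0], "turn": 0, "hand": 55}, {"translation": [0, 0, 0], "turn": 0, "hand": 65}, {"translation": [0, 0, 0], "turn": 0, "hand": 70}, {"translation": [0, 0, -0.02], "turn": 0, "hand": 70}, {"translation": [0, 0, -0.05], "turn": 0, "hand": 70}, {"translation": [0, 0, -0.08], "turn": 0, "hand": 70}]'

```text
time_s: 20.2
ee_pos: [460.0, 77.2, 173.0]
eef_rot: [0.754, 0.657, 0.002, 0.003]
force: [0.8, -0.3, -0.1]
gripper_width: 59.6
```

Run:
```python
from h import *
delta([*PU[4],175],-0.14)
p,d=eyes.get_image("wrist");cv2.imwrite("pics/w17.png",p)
```

```text
t 20.2 tcp [460.   77.2 173. ] yang -0.1376 z [ 0. -0. -1.] F [ 0.8 -0.3 -0.1] w 59.6 
  shift mm [148.3 188.   -0.7] turn 0.0024
```

View pics/w17.png

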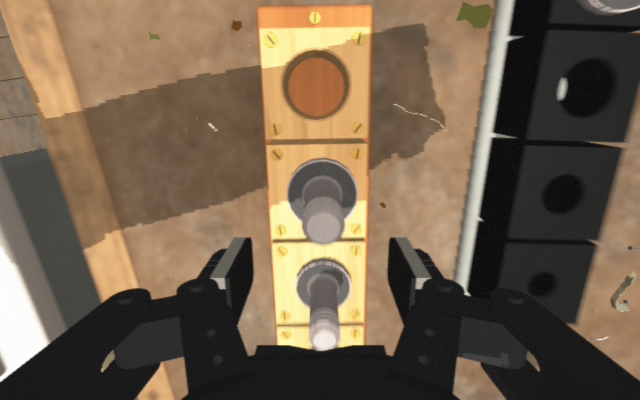

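punch_3 is seated at (322,195). Moving to punch_4, with the jaws opened wider for its 28 mm shank.

Emit:
servo_tool --targets '[{"translation": [0.02, 0.025, -0.005], "turn": 0, "hand": 75}, {"translation": [0.044, 0.055, -0.005], "turn": 0, "hand": 75}, {"translation": [0.07, 0.088, -0.005], "turn": 0, "hand": 75}, {"translation": [0.096, 0.12, -0.005], "turn": 0, "hand": 75}, {"translation": [0.12, 0.15, -0.005], "turn": 0, "hand": 75}, {"translation": [0.138, 0.172, -0.005], "turn": 0, "hand": 75}, {"translation": [0.147, 0.184, -0.005], "turn": 0, "hand": 75}, {"translation": [0.147, 0.184, -0.005], "turn": 0, "hand": 75}]'

```text
time_s: 20.92
ee_pos: [668.5, 200.1, 186.5]
eef_rot: [0.754, 0.657, 0.008, 0.006]
force: [-1.6, -0.2, -0.0]
gripper_width: 64.2
```

Emit:
servo_tool --targets '[{"translation": [0, 0, 0], "turn": 0, "hand": 75}]'

```text
time_s: 21.0
ee_pos: [668.5, 200.2, 185.6]
eef_rot: [0.753, 0.657, 0.007, 0.005]
force: [0.1, 0.1, 0.4]
gripper_width: 64.0
```

Run:
```python
from h import *
delta([*PU[4],90],-0.14)
print(robot.sense()["qpos"]*100)
```

```text
t 21.0 tcp [668.5 200.2 185.6] yang -0.1358 z [ 0.  0. -1.] F [0.1 0.1 0.4] w 64.0 
  shift mm [-2.5 -3.3 95.5] turn 0.0042
[ 29.3  66.   51.7 141.   -0.4 199.9]
```

Emit:
servo_tool --targets '[{"translation": [-0.002, -0.002, 0], "turn": 0, "hand": 75}, {"translation": [-0.002, -0.002, 0.01], "turn": 0, "hand": 75}, {"translation": [-0.002, -0.002, 0.035], "turn": 0, "hand": 75}, {"translation": [-0.002, -0.002, 0.06], "turn": 0, "hand": 75}, {"translation": [-0.002, -0.002, 0.08], "turn": 0, "hand": 75}, {"translation": [-0.002, -0.002, 0.094], "turn": 0, "hand": 75}, {"translation": [-0.002, -0.002, 0.094], "turn": 0, "hand": 75}, {"translation": [-0.002, -0.002, 0.094], "turn": 0, "hand": 75}]'

```text
time_s: 21.67
ee_pos: [666.4, 197.7, 90.7]
eef_rot: [0.754, 0.657, 0.006, 0.005]
force: [0.4, 0.6, 1.2]
gripper_width: 63.8
```

Run:
```python
from h import *
delta([*PU[4],90],-0.14)
p,d=eyes.get_image("wrist");cv2.imwrite("pics/w18.png",p)
```

```text
t 21.67 tcp [666.4 197.7  90.7] yang -0.1364 z [ 0.  0. -1.] F [0.4 0.6 1.2] w 63.8 
  shift mm [0.6 0.1 0.7] turn 0.0036
```

View pics/w18.png

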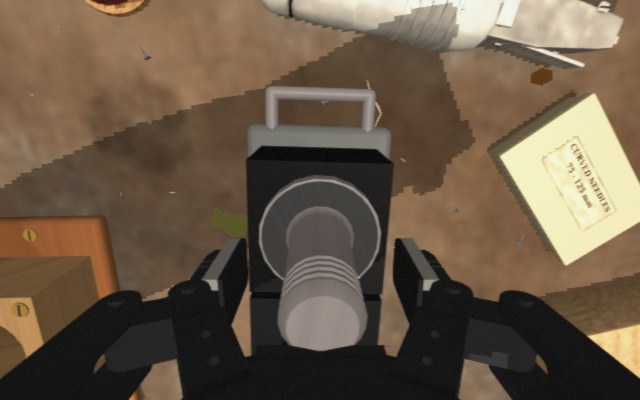

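Centred at column 320. Closing.

Emit:
servo_tool --targets '[{"translation": [0, 0, 0.001], "turn": 0, "hand": 45}, {"translation": [0, 0, 0.001], "turn": 0, "hand": 30}, {"translation": [0, 0, 0.001], "turn": 0, "hand": 15}, {"translation": [0, 0, 0.001], "turn": 0, "hand": 15}, {"translation": [0, 0, 0.001], "turn": 0, "hand": 15}, {"translation": [0, 0, 0.001], "turn": 0, "hand": 15}, {"translation": [0, 0, 0.001], "turn": 0, "hand": 15}]' --squeeze 85

```text
time_s: 22.3
ee_pos: [667.6, 198.5, 93.4]
eef_rot: [0.753, 0.657, 0.008, 0.005]
force: [-3.2, 0.3, 6.1]
gripper_width: 26.7
```

Emit:
servo_tool --targets '[{"translation": [0, 0, -0.008], "turn": 0, "hand": 15}, {"translation": [0, 0, -0.02], "turn": 0, "hand": 15}, {"translation": [0, 0, -0.035], "turn": 0, "hand": 15}, {"translation": [0, 0, -0.05], "turn": 0, "hand": 15}, {"translation": [0, 0, -0.062], "turn": 0, "hand": 15}, {"translation": [0, 0, -0.07], "turn": 0, "hand": 15}, {"translation": [0, 0, -0.07], "turn": 0, "hand": 15}]'

```text
time_s: 22.88
ee_pos: [667.2, 198.6, 165.6]
eef_rot: [0.753, 0.657, 0.009, 0.006]
force: [-0.3, 0.5, -4.5]
gripper_width: 26.4
```

Run:
```python
from h import *
delta([*HO[4],160],-0.14)
p,d=eyes.get_image("scene");P=pose("scene");u,v=proj(P,[666,198,110]).astype(int)
cv2.imwrite("pics/s18.png",cv2.resize(p[v-55:v+45,u-60:u+60],None,fx=5,fy=5))
```

```text
t 22.88 tcp [667.2 198.6 165.6] yang -0.136 z [ 0.  0. -1.] F [-0.3  0.5 -4.5] w 26.4 
  shift mm [ -73.  -189.4    1.1] turn 0.004
```

View pics/s18.png

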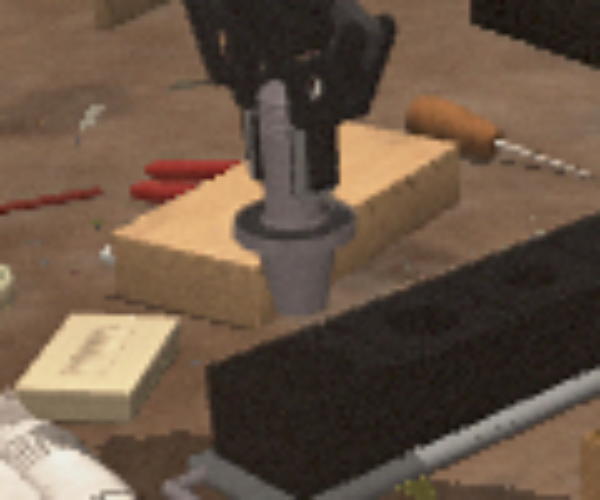

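Held cleanly. Carrying it to home_4.

Emit:
servo_tool --targets '[{"translation": [-0.005, -0.012, 0], "turn": 0, "hand": 15}, {"translation": [-0.015, -0.036, 0], "turn": 0, "hand": 15}, {"translation": [-0.026, -0.064, 0], "turn": 0, "hand": 15}, {"translation": [-0.038, -0.094, 0], "turn": 0, "hand": 15}, {"translation": [-0.05, -0.124, 0], "turn": 0, "hand": 15}, {"translation": [-0.06, -0.152, 0], "turn": 0, "hand": 15}, {"translation": [-0.069, -0.175, 0], "turn": 0, "hand": 15}, {"translation": [-0.072, -0.186, 0], "turn": 0, "hand": 15}]'

```text
time_s: 23.6
ee_pos: [467.7, 150.8, 158.5]
eef_rot: [0.753, 0.657, 0.006, 0.005]
force: [-0.3, -0.2, -3.9]
gripper_width: 26.4
```

Emit:
servo_tool --targets '[{"translation": [0, 0, 0], "turn": 0, "hand": 15}, {"translation": [0, 0, 0], "turn": 0, "hand": 15}]'

```text
time_s: 23.77
ee_pos: [466.3, 150.4, 157.7]
eef_rot: [0.753, 0.658, 0.005, 0.004]
force: [-0.3, 0.2, -4.5]
gripper_width: 26.8
```

Run:
```python
from h import *
delta([470.2,152,140],-0.14)
```

```text
t 23.77 tcp [466.3 150.4 157.7] yang -0.1357 z [ 0. -0. -1.] F [-0.3  0.2 -4.5] w 26.8 
  shift mm [ 2.1  3.4 17.8] turn 0.0043
```

Emit:
servo_tool --targets '[{"translation": [0.002, 0.0035, 0], "turn": 0, "hand": 15}, {"translation": [0.002, 0.0035, 0.008], "turn": 0, "hand": 15}, {"translation": [0.002, 0.0035, 0.016], "turn": 0, "hand": 15}, {"translation": [0.002, 0.0035, 0.018], "turn": 0, "hand": 15}, {"translation": [0.002, 0.0035, 0.018], "turn": 0, "hand": 15}, {"translation": [0.002, 0.0035, 0.018], "turn": 0, "hand": 15}]'

```text
time_s: 24.27
ee_pos: [470.1, 151.8, 139.0]
eef_rot: [0.753, 0.657, 0.004, 0.004]
force: [1.3, -0.1, -3.9]
gripper_width: 26.2
```

Run:
```python
from h import *
delta([470.2,152,93],-0.14)
p,d=eyes.get_image("scene");P=pose("scene");u,v=proj(P,[470,152,90]).astype(int)
cv2.imwrite("pics/s19.png",cv2.resize(p[v-45:v+45,u-60:u+60],None,fx=5,fy=5))
```

```text
t 24.27 tcp [470.1 151.8 139. ] yang -0.1358 z [ 0. -0. -1.] F [ 1.3 -0.1 -3.9] w 26.2 
  shift mm [ 0.2 -0.4 46. ] turn 0.0042
```

View pics/s19.png

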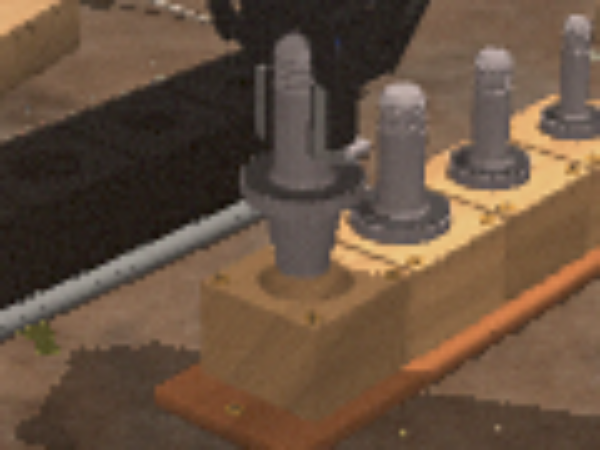

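Over hole 4. Descending.

Emit:
servo_tool --targets '[{"translation": [0, 0, 0.008], "turn": 0, "hand": 15}, {"translation": [0, 0, 0.016], "turn": 0, "hand": 15}, {"translation": [0, 0, 0.024], "turn": 0, "hand": 15}, {"translation": [0, 0, 0.032], "turn": 0, "hand": 15}, {"translation": [0, 0, 0.038], "turn": 0, "hand": 15}, {"translation": [0, 0, 0.042], "turn": 0, "hand": 15}, {"translation": [0, 0, 0.042], "turn": 0, "hand": 15}, {"translation": [0, 0, 0.042], "turn": 0, "hand": 15}]'

```text
time_s: 24.98
ee_pos: [470.7, 151.8, 97.2]
eef_rot: [0.753, 0.658, 0.004, 0.004]
force: [0.3, 0.3, -4.1]
gripper_width: 26.3
```

Emit:
servo_tool --targets '[{"translation": [0, 0, 0.002], "turn": 0, "hand": 15}, {"translation": [0, 0, 0.003], "turn": 0, "hand": 15}, {"translation": [0, 0, 0.004], "turn": 0, "hand": 15}, {"translation": [0, 0, 0.004], "turn": 0, "hand": 15}]'

```text
time_s: 25.32
ee_pos: [470.9, 151.9, 93.4]
eef_rot: [0.753, 0.658, 0.004, 0.004]
force: [-0.3, -0.4, -5.3]
gripper_width: 26.4
```

Run:
```python
from h import *
delta([470.2,152,93],-0.14)
p,d=eyes.get_image("scene");P=pose("scene");u,v=proj(P,[470,152,90]).astype(int)
cv2.imwrite("pics/s20.png",cv2.resize(p[v-45:v+45,u-60:u+60],None,fx=5,fy=5))
```

```text
t 25.32 tcp [470.9 151.9  93.4] yang -0.1357 z [ 0. -0. -1.] F [-0.3 -0.4 -5.3] w 26.4 
  shift mm [ 0.  -0.7  0.4] turn 0.0043
```

View pics/s20.png

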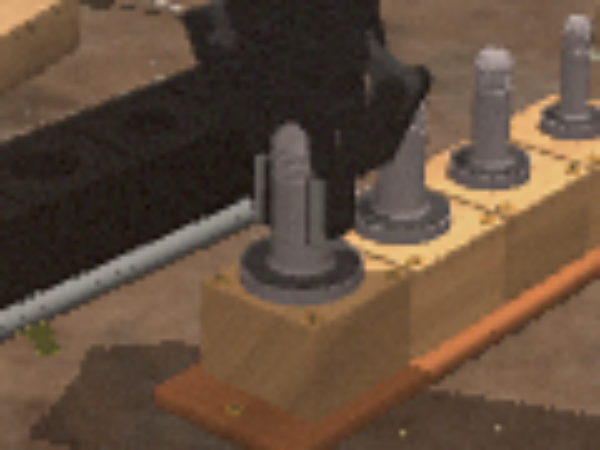

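Emit:
servo_tool --targets '[{"translation": [0, 0, 0.001], "turn": 0, "hand": 15}, {"translation": [0, 0, 0.0015], "turn": 0, "hand": 15}, {"translation": [0, 0, 0.0015], "turn": 0, "hand": 15}]'

```text
time_s: 25.62
ee_pos: [471.0, 151.9, 93.2]
eef_rot: [0.753, 0.658, 0.005, 0.004]
force: [-3.0, -1.2, 5.2]
gripper_width: 26.0
```

Contact. Releasing and backing away high.

Emit:
servo_tool --targets '[{"translation": [0, 0, 0.0], "turn": 0, "hand": 33}, {"translation": [0, 0, 0.0], "turn": 0, "hand": 42}, {"translation": [0, 0, 0], "turn": 0, "hand": 55}, {"translation": [0, 0, 0], "turn": 0, "hand": 65}, {"translation": [0, 0, 0], "turn": 0, "hand": 75}, {"translation": [0, 0, -0.02], "turn": 0, "hand": 75}, {"translation": [0, 0, -0.05], "turn": 0, "hand": 75}, {"translation": [0, 0, -0.08], "turn": 0, "hand": 75}]'

```text
time_s: 26.28
ee_pos: [469.2, 151.6, 173.2]
eef_rot: [0.753, 0.658, 0.003, 0.004]
force: [0.2, 0.2, -0.2]
gripper_width: 64.2
```

Emit:
servo_tool --targets '[{"translation": [-0.01, 0.01, -0.03], "turn": 0, "hand": 100}, {"translation": [-0.03, 0.02, -0.06], "turn": 0, "hand": 100}, {"translation": [-0.05, 0.03, -0.09], "turn": 0, "hand": 100}, {"translation": [-0.06, 0.03, -0.115], "turn": 0, "hand": 100}, {"translation": [-0.06, 0.03, -0.115], "turn": 0, "hand": 100}, {"translation": [-0.06, 0.03, -0.115], "turn": 0, "hand": 100}]'

```text
time_s: 26.78
ee_pos: [490.8, 87.8, 290.2]
eef_rot: [0.754, 0.657, 0.005, 0.005]
force: [-0.6, 0.1, -0.0]
gripper_width: 85.2
```

Run:
```python
from h import *
s=robot.sense();print(s["time_s"],s["ee_pos"],s["qd"]*100)
p,d=eyes.get_image("wrist");cv2.imwrite("pics/w21.png",p);P=pose("wrist",s)
X=cloud(P,d)
for i in HO:
    x,y=HO[i];r=np.hypot(X[...,0]-x,X[...,1]-y)
    Y=X[(r<20)&(X[...,2]>110)];zt=np.percentile(Y[:,2],70);T=Y[abs(Y[:,2]-zt)<2]
    c,rad=cv2.minEnclosingCircle(T[:,:2].astype(np.float32))
    C=X[(r<34)&(abs(X[...,2]-70)<5)&(r>9)];print(i,"top",zt,np.array(c),"off",np.array(c)-HO[i],"rad",round(rad,1),"collar z",np.median(C[C[:,2]>67][:,2]))
p,d=eyes.get_image("side");cv2.imwrite("pics/side21.png",p)
p,d=eyes.get_image("scene");cv2.imwrite("pics/scene21.png",p)
```

```text
26.7833 [490.8  87.8 290.2] [ 1.8  3.  -6.4 -1.7  0.2  0.1]
1 top 125.08818623544785 [444.7 -73. ] off [ 2.5 -0.3] rad 8.2 collar z 70.8251978694297
2 top 129.80986023109054 [454.1   3.1] off [2.8 0.8] rad 9.5 collar z 70.8685502502965
3 top 312.67637540248995 [448.4  88. ] off [-12.2  10.8] rad 5.8 collar z 70.88821253768532
4 top 138.32185100000885 [472.3 152.4] off [2.6 0.4] rad 13.3 collar z 70.88141730425875
```

View pics/w21.png

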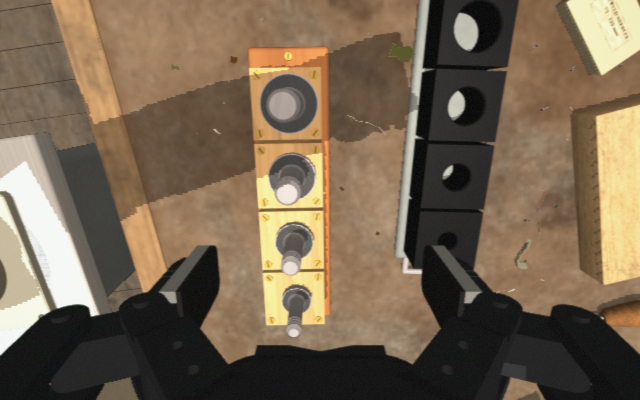

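View pics/scene21.png

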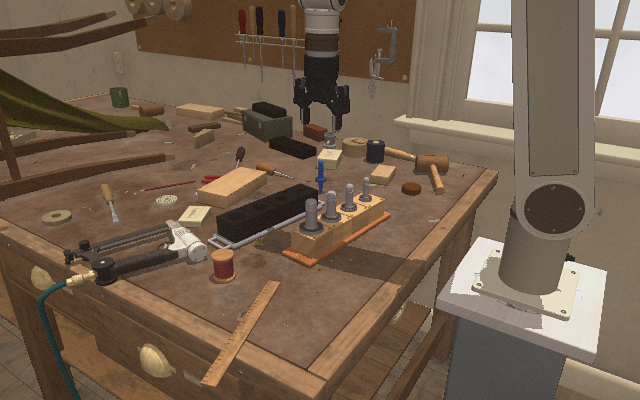

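All four punches are seated with collar tops at 70.8 mm, matching the 62 + 8 mm expected. The arm was still settling and stray gripper pixels caught punch_3, so I take one settled re-check against the side view before signing off.

Emit:
servo_tool --targets '[{"translation": [0, 0, 0], "turn": 0, "hand": 100}, {"translation": [0, 0, 0], "turn": 0, "hand": 100}, {"translation": [0, 0, 0], "turn": 0, "hand": 100}, {"translation": [0, 0, 0], "turn": 0, "hand": 100}]'

```text
time_s: 27.27
ee_pos: [488.6, 88.8, 286.4]
eef_rot: [0.753, 0.658, 0.002, 0.003]
force: [-0.3, 0.3, 1.4]
gripper_width: 85.4
```

Run:
```python
from h import *
for cam in ["wrist","side"]:
    s=robot.sense();p,d=eyes.get_image(cam);X=cloud(pose(cam,s),d)
    B=[]
    for i in HO:
        x,y=HO[i];r=np.hypot(X[...,0]-x,X[...,1]-y)
        Y=X[(r<20)&(X[...,2]>110)&(X[...,2]<145)]
        if len(Y)<10: print(cam,i,"few");continue
        zt=np.percentile(Y[:,2],70);T=Y[abs(Y[:,2]-zt)<2]
        c,rad=cv2.minEnclosingCircle(T[:,:2].astype(np.float32))
        C=X[(r<40)&(X[...,2]>68)&(X[...,2]<73.5)];cc,cr=cv2.minEnclosingCircle(C[:,:2].astype(np.float32))
        print(cam,i,"top",round(float(zt),1),"shank off",np.array(c)-HO[i],"collar off",np.array(cc)-HO[i],"D",round(2*cr,1),"z",np.median(C[:,2]))
    m=(abs(X[...,2]-62.2)<2.5)&(X[...,0]>390)&(X[...,0]<525)&(X[...,1]>-125)&(X[...,1]<205)
    print(" rack top rect",cv2.minAreaRect(X[m][:,:2].astype(np.float32)),"expected centre",np.mean([HO[i] for i in HO],0))
for cam,q in [("side","sanding_block"),("side","spool")]:
    print(q,[(round(r["conf"],2),np.array(r["xy"])) for r in spotter.place_of(cam,q)][:3])
a=cv2.imread("pics/side21.png")[120:300,120:500];cv2.imwrite("pics/side22.png",cv2.resize(a,None,fx=2,fy=2))
```

```text
wrist 1 top 125.1 shank off [ 2.7 -0. ] collar off [ 3.1 -0.1] D 36.3 z 70.87915331048276
wrist 2 top 129.8 shank off [2.5 0.8] collar off [2.8 0.3] D 43.9 z 70.9262179786461
wrist 3 top 134.2 shank off [3.1 0.2] collar off [ 2.8 -0.4] D 51.8 z 70.89314497755853
wrist 4 top 138.3 shank off [2.2 0.6] collar off [2.6 0.1] D 60.0 z 70.79307777290208
 rack top rect ((455.3450012207031, 38.708282470703125), (300.3798522949219, 72.26274871826172), 83.05831909179688) expected centre [455.9  39.7]
side 1 top 125.4 shank off [1.5 0.6] collar off [1.8 1. ] D 36.2 z 70.93577593238001
side 2 top 129.4 shank off [3.  1.1] collar off [1.6 1.1] D 44.0 z 71.01822591580441
side 3 top 133.2 shank off [ 2.8 -0.4] collar off [2.  0.3] D 52.9 z 70.86199338250447
side 4 top 137.5 shank off [3.2 1.1] collar off [2.4 0.1] D 60.9 z 70.64262257976543
 rack top rect ((454.1671447753906, 39.839942932128906), (300.19354248046875, 75.72672271728516), 82.84107971191406) expected centre [455.9  39.7]
sanding_block [(0.63, array([167.9, 201.4]))]
spool [(0.77, array([459.2, 211. ]))]
```

View pics/side22.png

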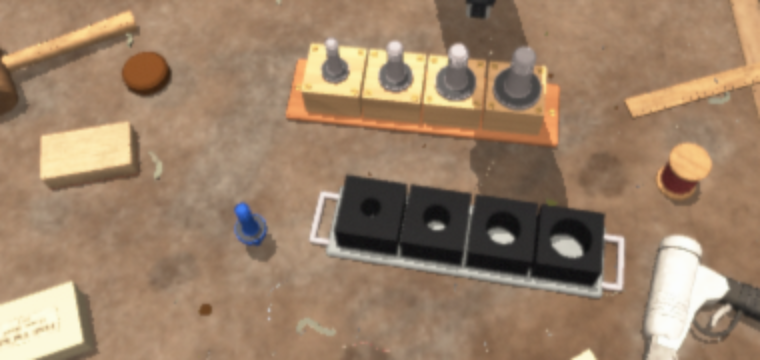

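```bash
python3 -c "
from h import *
print(robot.sense()['qd']); print(workorder.sign_off())"
```

```text
[-0. -0.  0.  0.  0. -0.]
the job is handed in; nothing more can be done
None
```

All four punches are in their own holes in the bench rack, smallest to largest. The job was handed in at about 27 s with the gripper open and clear of everything. Sign-off reported no verdict.

- **Seating:** in the last wrist and side views all four collar tops were at about 70.6–71.0 mm, as expected with the collars flat on the block tops at 62 mm. The shank tops read 125–138 mm, about the same heights as in the carrier, so the punches are fully seated.
- **Upright:** shank and collar centres agree to about 1 mm, so the punches hang upright.
- **Off-centre:** every punch sits about 2–3 mm off its measured hole axis, all in the same direction (+x). That is about the 3 mm play in the holes and inside the 6 mm limit. It probably comes from a small jaw or camera offset that I did not correct.
- **Measurement disagreement:** the first reading of hole 3 failed, so I placed its centre from the even spacing of the other holes. The cameras also disagreed by about 1–2 mm on the rack's centre.
- **Bystanders:** I did not touch the sanding block or the spool, and both looked unmoved in the last pictures. I did not measure how far, if at all, either had shifted.

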